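Load the warming stand with pump bottles and start it

TASK

Get the warming stand ready for the next patient: put the empty round-capped bottles that are left on it into the green basket, stand every pump bottle upright in the middle of a round plate of its own with its spout pointing straight along that plate's black tick towards the front, and slide the drip tray fully home. When all that is done, and not before, press the start lever down until it catches and stays down; leave everything else on the table where it is.

Things in the scene. Friction and masses are not known exactly. Their poses are not given: they have to be found in the camera images.
- stand: warming stand, fixed to the table: white slab 130 (x) x 304 (y, from -158 to +146) x 35 mm high; origin under the slab, on the table; its -x side is the front, where the drip tray comes out; on its flat top four round steel plates in a row along y, with a spill rim 4 mm thick round them that rises 14 mm above the top (inside it is free from y = -116 to +142 mm and x = -61 to +61 mm), and the start lever at its -y end outside the rim
- plate1 (a point): centre of round plate 1 (60 mm across, flush with the stand's top, 35 mm above the table); plates follow one another 64 mm apart along the stand's -y direction
- plate2 (a point): centre of round plate 2 (60 mm across, flush with the stand's top, 35 mm above the table); plates follow one another 64 mm apart along the stand's -y direction
- plate3 (a point): centre of round plate 3 (60 mm across, flush with the stand's top, 35 mm above the table); plates follow one another 64 mm apart along the stand's -y direction
- plate4 (a point): centre of round plate 4 (60 mm across, flush with the stand's top, 35 mm above the table); plates follow one another 64 mm apart along the stand's -y direction
- mark1 (a point): point 50 mm in front (stand's -x) of plate 1's centre, at the height of the stand's top; a painted black tick 11 mm long lies on the stand's top between the plate and the front rim, on the line to this point. The spout of a pump bottle standing right on plate 1 has its tip straight above this point
- mark2 (a point): point 50 mm in front (stand's -x) of plate 2's centre, at the height of the stand's top; a painted black tick 11 mm long lies on the stand's top between the plate and the front rim, on the line to this point. The spout of a pump bottle standing right on plate 2 has its tip straight above this point
- mark3 (a point): point 50 mm in front (stand's -x) of plate 3's centre, at the height of the stand's top; a painted black tick 11 mm long lies on the stand's top between the plate and the front rim, on the line to this point. The spout of a pump bottle standing right on plate 3 has its tip straight above this point
- mark4 (a point): point 50 mm in front (stand's -x) of plate 4's centre, at the height of the stand's top; a painted black tick 11 mm long lies on the stand's top between the plate and the front rim, on the line to this point. The spout of a pump bottle standing right on plate 4 has its tip straight above this point
- pump1: white pump bottle, may be absent: round body 50 mm across and 36 mm high, shoulder to 46 mm, neck 20 mm across, on top a pump head: block 26 mm along x, 18 mm wide along y, from 62 to 86 mm above the base, with a spout 10 mm wide that sticks out along +x to 50 mm from the axis. Origin: centre of the base; z up the axis; +x where the spout points. About 140 to 280 g, heavy at the bottom. The flat sides of the head are a good grip. Starts upright on a flat grey mat 2 mm thick
- pump2: white pump bottle, may be absent: round body 50 mm across and 36 mm high, shoulder to 46 mm, neck 20 mm across, on top a pump head: block 26 mm along x, 18 mm wide along y, from 62 to 86 mm above the base, with a spout 10 mm wide that sticks out along +x to 50 mm from the axis. Origin: centre of the base; z up the axis; +x where the spout points. About 140 to 280 g, heavy at the bottom. The flat sides of the head are a good grip. Starts upright on a flat grey mat 2 mm thick
- pump3: white pump bottle, may be absent: round body 50 mm across and 36 mm high, shoulder to 46 mm, neck 20 mm across, on top a pump head: block 26 mm along x, 18 mm wide along y, from 62 to 86 mm above the base, with a spout 10 mm wide that sticks out along +x to 50 mm from the axis. Origin: centre of the base; z up the axis; +x where the spout points. About 140 to 280 g, heavy at the bottom. The flat sides of the head are a good grip. Starts upright on a flat grey mat 2 mm thick
- pump4: white pump bottle, may be absent: round body 50 mm across and 36 mm high, shoulder to 46 mm, neck 20 mm across, on top a pump head: block 26 mm along x, 18 mm wide along y, from 62 to 86 mm above the base, with a spout 10 mm wide that sticks out along +x to 50 mm from the axis. Origin: centre of the base; z up the axis; +x where the spout points. About 140 to 280 g, heavy at the bottom. The flat sides of the head are a good grip. Starts upright on a flat grey mat 2 mm thick
- empty1: empty bottle, may be absent: the same body as the pump bottles but with a plain round screw cap, 26 mm across, from 46 to 80 mm above the base, and no spout. Origin: centre of the base; z up. 130 g. Starts upright on the stand's top, not always on a plate
- empty2: empty bottle, may be absent: the same body as the pump bottles but with a plain round screw cap, 26 mm across, from 46 to 80 mm above the base, and no spout. Origin: centre of the base; z up. 130 g. Starts upright on the stand's top, not always on a plate
- basket: green open basket, fixed: 190 (x) x 150 (y) x 65 mm high outside, walls 4 mm, floor about 4 mm; origin: centre of its underside
- tray (a joint): drip tray under the stand's front, slides out along the stand's -x: m that it stands out, 0 = fully home, at most 0.05; friction about 1.5 N
- tray_tab (a point): middle of the top edge of the front face of the tray's upright tab (44 mm wide along y, 6 mm thick, from 8 to 50 mm above the table); it moves with the tray and is pushed towards the stand's +x
- lever (a joint): start lever, rad: 0 = up, grows as it is pressed down, 0.45 = fully down. Sprung: let go before about three quarters of its travel (0.34) it returns up; past that it snaps down and is held there. Needs about 6 to 7 N at the pad
- lever_pad (a point): centre of the top face of the lever's square pad (26 x 26 mm); the hinge lies along the stand's y, 85 mm behind the pad (stand's +x), 50 mm above the table; the pad is about 92 mm above the table when up and sinks 37 mm, moving slightly forward (about 6 mm), when pressed
- dish: bystander: small glass dish, 28 mm across, 18 mm high, on the mat between the pump bottles; origin: centre of base
- jar: bystander: brown glass jar with a black cap, 36 mm across, 40 mm high, in front of the stand to one side of the drip tray; origin: centre of base
- cup: bystander: small open steel cup, 36 mm across, 30 mm high, in front of the stand to the other side of the drip tray; origin: centre of base
Not all that is in view belongs to the job. What is shaped like the pump1 but orange or purple is not meant.

How it is judged:
By the outcome, as a careful person would: the job done as asked, in the order asked, and still so for the second after the job is handed in, with the robot touching nothing.
Of pump1, pump2, pump3, pump4 only 3 to 4 are there at a start; the rules pass over those that are not, and their reading is None.
Of empty1, empty2 only 1 to 2 are there at a start; the rules pass over those that are not, and their reading is None.
At some moment in a run one of pump1, pump2, pump3, pump4 may be knocked a few centimetres aside while the robot is not near it.
It also fails if it takes over 210 s, if anything falls off the work surface, if the arm or the gripper's body presses on something with over 40 N, if the wrist force passes 120 N, or if a joint passes its speed limit or range.

ROBOT

A 7-joint arm with a two-finger parallel gripper is mounted at the origin on the work surface. World frame = base frame: x ahead of the robot, y to its left, z up, the work surface at z = 0. Lengths are in m, angles in rad, forces in N, time in s.
With the tool pointing down it reaches from about 0.425 to 0.925 m from the base axis. Payload 6.8 kg.
Tool frame: the origin (TCP) lies between the finger pads; the fingertips stand 11 mm ahead of it and the grasp point (between the pads) lies 8 mm behind it; z points along the fingers, y is the line along which they close (so a half turn about z gives the same grasp; the last joint's range is limited). The gripper opens to 85 mm and grips with 20 to 120 N. Pads are 22 mm wide; open, the fingers measure 114 mm over their backs; the gripper's body (76 mm by 85 mm) begins 54 mm behind the grasp point. The pads swing forward as they close: fully open they stand 13 mm farther back than shut.
Start: joints at [-1.388, 0.477, 0.022, 1.555, -0.011, 1.109, -0.083], TCP at [0.194, 0.647, 0.242] pointing down, gripper open.
Joint ranges: [-2.96, 2.96], [-0.34, 2.1], [-1.41, 1.46], [0.24, 2.44], [-1.37, 4.51], [0.17, 1.92], [-2.96, 2.96]. Speed limits (rad/s): [2.39, 2.39, 3.14, 3.14, 3.14, 3.14, 3.14].

INTERFACE

Orientations are given as a rotation vector (axis times angle).
In Python, from bench import r gives the robot as it stands.
- The arm moves only by the tool send_rows, never from a script. Its argument "deltas" is a list of rows, each an object of numbers: "dx", "dy", "dz": the shift along the world's x, y, z in mm; "rx", "ry", "rz": the turn, a rotation vector about the world's x, y, z in degrees. A call has 1 to 5 rows; each row is the pose to reach, as a shift and turn from the pose commanded when the call began; what a row does not reach only later rows make up. A row lasts 1/12 s, in which the tool goes at most 41.7 mm and 7.16 degrees, less where a joint would pass 70% of its speed; a pose out of reach is approached as far as the arm can. A call with a gripper value outside its range is refused whole. "jaw" is the finger opening in mm, from 0 to 85.4, set as the call begins (left out, the last holds). The fingers move at their own pace and stop on an object; "newtons" is the grip in N (left out, the last holds). Time passes only in rows, so rows that repeat a pose let the fingers close. It gives the time, the measured TCP pose, the force, the opening and the grip force at its end, in the units of the state.
- r.get_obs(): the state, without advancing time (a new reading comes with each control period).
- r.grab_frame(name): name is "side" or "top" or "wrist"; returns a dict with "frame" (384x512x3 uint8, blue, green, red), "z_map" (384x512 float32, m along the optical axis (not along the pixel's ray), 0 where there is no reading), "vertical_fov" (degrees; the focal length in pixels is half the picture's height over the tangent of half this angle, whatever the lens; pixels are square), "cx", "cy" (the principal point, pixels), "xyz" and "orientation" of the camera in the world. Camera axes: x right, y down, z forward; pixel columns grow to the right and rows downward; lengths in m; the calibration is good to about 2 mm. A picture is of the moment at which its call begins.
- r.hand_in(): hands the job in; it is judged then, once.
The state is a dict: "clock": time; "joints": joint angles; "qvel": joint speeds; "tau": joint torques, N m; "tcp_pos": TCP position; "orientation": TCP orientation; "contact_force": force on the tool from outside, world axes, zero at the start; "moment": the same for the moment, N m; "grip_width": finger opening in m; "gripper_force": force on a finger pad.
Only numpy, scipy, OpenCV 4.12 (cv2) and the standard library are available. Lean on these libraries where they do the work, as an engineer would, in place of code of your own. Each camera call takes 0.05 s, during which the arm holds its last target. There are 200 camera calls.

## Working session

There is one attempt and no reset: what is moved stays moved. The work goes in short steps, Python scripts to look and compute and a tool call to move; the robot and the scene stay as the last step left them, time stands still between calls to the robot, and variables do not carry over. Pictures are saved under pics/ and viewed, at most 14 in all, crops included, and the job is handed in when it is done.

Besides the shell and the picture viewer there is one more tool, called after ">>>" as name([rows], argument=value, ...), one row to a line, values as JSON. send_rows: Moves the arm, as the interface text tells. Its arguments: {"type":"object","properties":{"deltas":{"type":"array","items":{"type":"object","properties":{"dx":{"type":"number"},"dy":{"type":"number"},"dz":{"type":"number"},"rx":{"type":"number"},"ry":{"type":"number"},"rz":{"type":"number"}}}},"jaw":{"type":"number"},"newtons":{"type":"number"}},"required":["deltas"]}

```bash
ls; mkdir -p pics; cat > h.py <<'E'
import numpy as np, cv2
from scipy.spatial.transform import Rotation as R
from bench import r
def grab(n):
    f=r.grab_frame(n); o=np.asarray(f['orientation'],float)
    f['R']=R.from_rotvec(o).as_matrix() if o.shape==(3,) else (o if o.shape==(3,3) else R.from_quat(o).as_matrix())
    f['f']=f['frame'].shape[0]/2/np.tan(np.radians(f['vertical_fov'])/2); return f
def cloud(f):
    z=f['z_map']; v,u=np.indices(z.shape)
    p=np.stack([(u-f['cx'])/f['f']*z,(v-f['cy'])/f['f']*z,z],-1)
    p=p@f['R'].T+np.asarray(f['xyz']); p[z==0]=np.nan; return p
E
python3 - <<'E'
from h import *
o=r.get_obs(); print(o)
for n in('top','side'):
    f=grab(n); np.savez('pics/'+n+'0.npz',p=cloud(f),img=f['frame'])
    print(n,f['xyz'],f['orientation'],f['vertical_fov'],f['cx'],f['cy'])
    cv2.imwrite(f'pics/{n}0.png',cv2.resize(f['frame'],(800,600),interpolation=cv2.INTER_CUBIC))
E
```

```text
pics
{'clock': 0.0, 'joints': array([-1.38808896,  0.47780319,  0.02231522,  1.55648897, -0.01154436,
        1.10926569, -0.08309633]), 'qvel': array([ 0.00113582, -0.00186321, -0.00162094, -0.00038326,  0.00105219,
        0.00083947, -0.00156884]), 'tau': array([-1.85780627e-04, -5.96476150e+01,  1.60775285e+00, -2.81182677e+01,
        1.24316677e-02,  9.56623204e-03,  6.33424875e-06]), 'tcp_pos': array([0.19336001, 0.64610318, 0.24130728]), 'orientation': array([-4.55123077e-01, -3.10826700e+00,  2.87365052e-03]), 'contact_force': array([0.24582714, 0.16738432, 0.20124234]), 'moment': array([-0.01278741, -0.02929794,  0.02115435]), 'gripper_force': 0.0, 'grip_width': 0.08558968976834007}
top [0.34331608 0.0315404  1.4695084 ] [-2.17639445  2.15305326 -0.1174445 ] 46.22636347199427 250.12125534933696 184.20302602859354
side [ 0.23201919 -0.43293829  0.76903528] [-2.3678853   0.67365851 -0.22025292] 55.86789364556976 255.099571238932 191.3194880923466
```

View pics/top0.png

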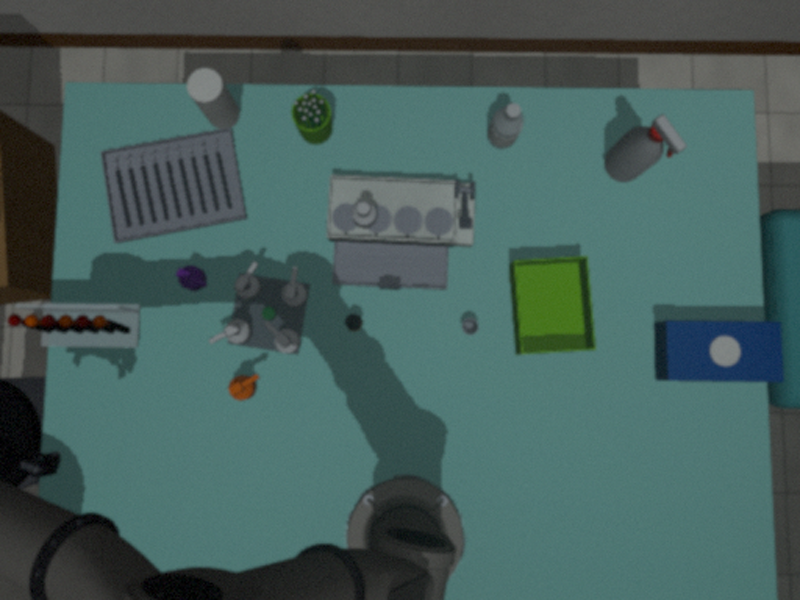

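View pics/side0.png

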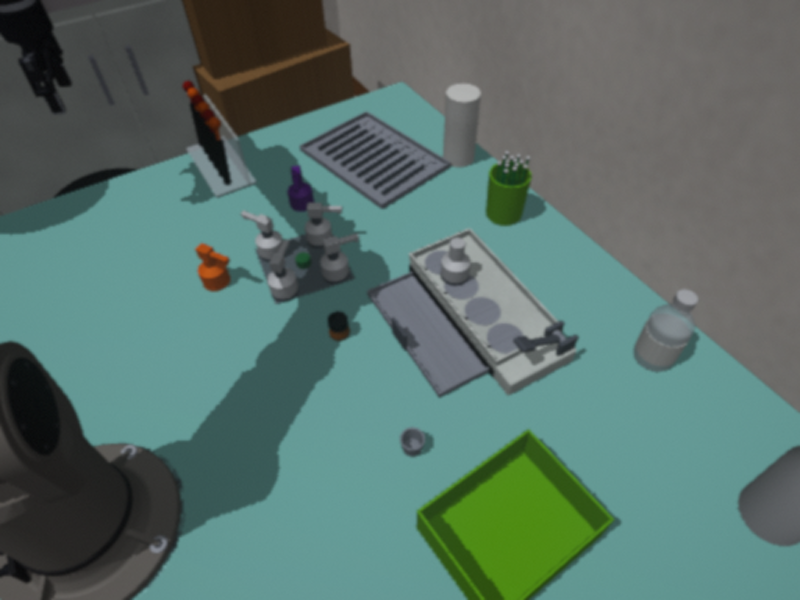

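Top view (800x600): the stand is at (400,210), with one empty on it at (365,208). The four white pumps on the grey mat are at (247,285), (294,292), (235,330) and (287,340), and the dish is at (268,313). Jar (353,322), cup (470,323), basket (553,305), tray tab (390,282).

Things that could be mistaken for a pump or an empty: the purple pump (190,277), the orange pump (242,386), and the off-stand bottles (505,120) and (630,150). None of these are meant.

```bash
python3 - <<'E'
from h import *
d=np.load('pics/top0.npz');p=d['p'];img=d['img'];s=512/800
def box(u0,v0,u1,v1): 
    m=np.zeros(p.shape[:2],bool); m[int(v0*s):int(v1*s),int(u0*s):int(u1*s)]=1; return m
def rect(m,name):
    q=p[m][:,:2].astype(np.float32)*1000; c,wh,a=cv2.minAreaRect(q); print(name,len(q),np.round(c),np.round(wh),round(a,1),'z',np.round(np.nanmedian(p[m][:,2])*1000))
z=p[...,2]
print('table z',np.nanmedian(z[box(380,420,600,480)]))
rect(box(315,165,490,255)&(z>.027)&(z<.055),'stand')
rect(box(315,165,455,255)&(z>.042)&(z<.055),'rim')
rect(box(500,245,610,365)&(z>.04),'basket')
rect(box(325,240,460,295)&(z>.006)&(z<.03),'tray')
rect(box(370,268,410,295)&(z>.035),'tab')
rect(box(450,170,480,230)&(z>.06),'lever')
rect(box(340,180,390,235)&(z>.06)&(z<.1),'empty')
rect(box(340,310,365,335)&(z>.02),'jar')
rect(box(455,310,485,335)&(z>.02),'cup')
m=box(200,250,320,360)&(z>.055)
n,l,st,cc=cv2.connectedComponentsWithStats(m.astype(np.uint8),connectivity=4)
for i in range(1,n):
    if st[i,4]<8: continue
    q=p[l==i]; print('pump',np.round(q.mean(0)*1000),st[i,4],'zmax',q[:,2].max()); 
rect(box(215,265,320,360)&(z>.015)&(z<.06)&False|box(255,303,280,322)&(z>.01),'dish')
f=img[150:250,100:330]; cv2.imwrite('pics/crop1.png',cv2.resize(np.clip(f*1.8,0,255).astype(np.uint8),None,fx=3.4,fy=3.4,interpolation=cv2.INTER_CUBIC))
E
```

```text
table z -0.0008589436260411087
stand 3370 [662.  13.] [304. 134.] 87.8 z 35.0
rim 325 [664.  35.] [261. 132.] 88.0 z 47.0
basket 507 [ 468. -295.] [190. 152.] 4.0 z 61.0
tray 1190 [549.  31.] [272. 104.] 87.7 z 9.0
tab 33 [504.  36.] [41.  7.] 87.1 z 48.0
lever 169 [ 667. -119.] [104.  39.] 2.0 z 77.0
empty 131 [649.  90.] [48. 44.] 0.6 z 74.0
jar 88 [430. 110.] [31. 31.] 65.3 z 39.0
cup 36 [ 425. -130.] [29. 33.] 0.9 z 28.0
pump [512. 322.  83.] 107 zmax 0.09440578667789201
pump [498. 229.  83.] 103 zmax 0.09160860764360823
pump [501. 408.  80.] 17 zmax 0.08691199843821229
pump [399. 252.  83.] 100 zmax 0.09405806372838965
pump [403. 356.  83.] 104 zmax 0.09105473048648483
dish 60 [447. 287.] [26. 25.] 27.0 z 19.0
```

View pics/crop1.png

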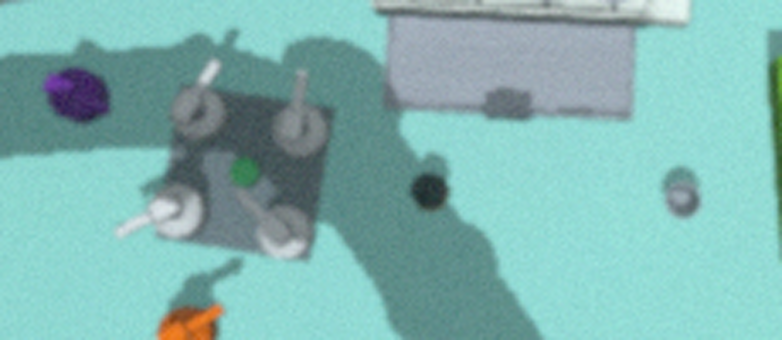

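The crop confirms four white pumps with spouts pointing in different directions, with the orange and purple ones lying apart from them. I'm moving above the stand now for a closer wrist view.

>>> send_rows([
  {"dx": 24,"dy": -32,"dz": 15,"rz": 2},
  {"dx": 48,"dy": -64,"dz": 30,"rz": 4},
  {"dx": 72,"dy": -96,"dz": 45,"rz": 6},
  {"dx": 96,"dy": -128,"dz": 60,"rz": 8},
  {"dx": 120,"dy": -160,"dz": 75,"rz": 10},
])

```text
$.deltas[0]: bad value
```

>>> send_rows([
  {"dx": 24,"dy": -32,"rz": 2},
  {"dx": 48,"dy": -64,"rz": 4},
  {"dx": 72,"dy": -96,"rz": 5},
  {"dx": 96,"dy": -128,"rz": 6},
  {"dx": 120,"dy": -160,"rz": 7},
])

```text
$.deltas[0]: bad value
```

>>> send_rows([
  {"dx": 24,"dy": -32},
  {"dx": 48,"dy": -64},
  {"dx": 72,"dy": -96},
  {"dx": 96,"dy": -128},
  {"dx": 120,"dy": -160},
])

```text
$.deltas[0]: bad value
```

>>> send_rows([
  {"dx": 24,"dy": -32},
  {"dx": 48,"dy": -64},
  {"dx": 64,"dy": -90},
  {"dx": 80,"dy": -116},
  {"dx": 80,"dy": -116},
])

```text
$.deltas[0]: bad value
```

```bash
python3 - <<'E'
from h import *
o=r.get_obs(); print(o['clock'],o['tcp_pos'],o['orientation'],o['joints'])
f=grab('wrist'); p=cloud(f); np.savez('pics/w1.npz',p=p,img=f['frame']); print(f['xyz'],f['R'],f['f'])
cv2.imwrite('pics/w1.png',np.clip(f['frame']*1.5,0,255).astype(np.uint8))
z=p[...,2]; 
for lo,hi in((.027,.055),(.042,.055),(.06,.1)):
    m=(z>lo)&(z<hi); n,l,st,cc=cv2.connectedComponentsWithStats(m.astype(np.uint8))
    for i in range(1,n):
        if st[i,4]<200: continue
        q=p[l==i][:,:2].astype(np.float32)*1000; print(lo,st[i],cv2.minAreaRect(q),np.round(np.median(p[l==i][:,2])*1000))
E
```

```text
0.1 [0.19338649 0.64616095 0.24142751] [-4.55078068e-01 -3.10831680e+00  2.59669816e-03] [-1.38810105  0.47771347  0.02234133  1.55634796 -0.01151927  1.10931803
 -0.08306492]
[0.11137999 0.6709841  0.37369878] [[ 0.28634805  0.90529372  0.31376435]
 [ 0.95812317 -0.26980961 -0.09593108]
 [-0.00218917  0.32809457 -0.94464235]] 301.83374470032436
0.027 [ 43 277  42  35 975] ((290.10223388671875, 340.6686096191406), (49.32022476196289, 41.222808837890625), 38.8290901184082) 40.0
0.027 [338 316  17  19 210] ((445.35125732421875, 694.5635986328125), (3.357997417449951, 17.459848403930664), 0.29577910900115967) 42.0
0.027 [313 323  16  18 204] ((445.6901550292969, 659.1097412109375), (3.393451452255249, 17.607223510742188), 2.889840841293335) 42.0
0.042 [ 45 288  29  23 352] ((291.3175048828125, 339.27923583984375), (35.83717346191406, 29.780426025390625), 27.447216033935547) 45.0
0.06 [ 25 302  34  26 212] ((286.716064453125, 337.4284362792969), (29.779542922973633, 14.06801700592041), 88.29127502441406) 74.0
0.06 [ 299  309   64   58 1323] ((425.67108154296875, 667.2340698242188), (82.78795623779297, 44.551856994628906), 89.39766693115234) 78.0
0.06 [277 327  15  23 271] ((408.4425354003906, 613.126220703125), (16.133907318115234, 10.016290664672852), 80.53651428222656) 77.0
0.06 [254 333  13  21 248] ((408.56854248046875, 582.173095703125), (15.862825393676758, 8.473182678222656), 68.71258544921875) 76.0
0.06 [ 83 369  25  15 248] ((401.9167175292969, 359.9169921875), (17.324596405029297, 52.47505187988281), 21.63736915588379) 83.0
```

View pics/w1.png

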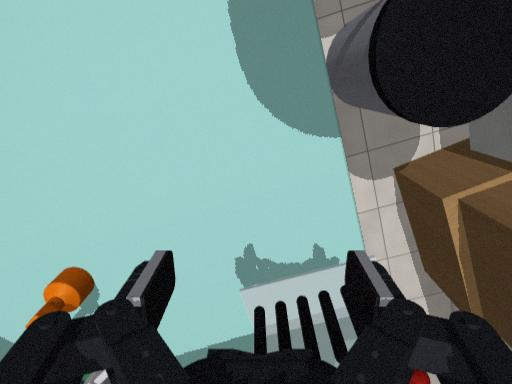

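The wrist camera works: the fingers are at the bottom of the frame and image up is tool +x. The rows were refused, probably because every key has to be given.

>>> send_rows([
  {"dx": 24,"dy": -32,"dz": 15,"rx": 0,"ry": 0,"rz": 2},
  {"dx": 48,"dy": -64,"dz": 30,"rx": 0,"ry": 0,"rz": 4},
  {"dx": 72,"dy": -96,"dz": 45,"rx": 0,"ry": 0,"rz": 6},
  {"dx": 96,"dy": -128,"dz": 60,"rx": 0,"ry": 0,"rz": 8},
  {"dx": 120,"dy": -160,"dz": 75,"rx": 0,"ry": 0,"rz": 10},
])

```text
clock: 0.57
tcp_pos: [0.3114, 0.4888, 0.3158]
orientation: [-0.18, -3.136, 0.001]
contact_force: [0.8, 1.3, 0.1]
grip_width: 0.0853
gripper_force: 0.0
```

>>> send_rows([
  {"dx": 24,"dy": -32,"dz": 0,"rx": 0,"ry": 0,"rz": 2},
  {"dx": 48,"dy": -64,"dz": 0,"rx": 0,"ry": 0,"rz": 4},
  {"dx": 72,"dy": -96,"dz": 0,"rx": 0,"ry": 0,"rz": 5},
  {"dx": 96,"dy": -128,"dz": 0,"rx": 0,"ry": 0,"rz": 6},
  {"dx": 120,"dy": -160,"dz": 0,"rx": 0,"ry": 0,"rz": 7},
])

```text
clock: 0.98
tcp_pos: [0.4313, 0.3287, 0.3155]
orientation: [0.011, -3.141, -0.0]
contact_force: [0.2, -0.3, -0.4]
grip_width: 0.0854
gripper_force: 0.0
```

>>> send_rows([
  {"dx": 24,"dy": -32,"dz": 0,"rx": 0,"ry": 0,"rz": 0},
  {"dx": 48,"dy": -64,"dz": 0,"rx": 0,"ry": 0,"rz": 0},
  {"dx": 72,"dy": -96,"dz": 0,"rx": 0,"ry": 0,"rz": 0},
  {"dx": 96,"dy": -128,"dz": 0,"rx": 0,"ry": 0,"rz": 0},
  {"dx": 120,"dy": -160,"dz": 0,"rx": 0,"ry": 0,"rz": 0},
])

```text
clock: 1.4
tcp_pos: [0.5512, 0.1688, 0.3154]
orientation: [0.009, -3.141, -0.0]
contact_force: [0.9, 0.6, -0.6]
grip_width: 0.0855
gripper_force: 0.0
```

>>> send_rows([
  {"dx": 24,"dy": -32,"dz": 0,"rx": 0,"ry": 0,"rz": 0},
  {"dx": 48,"dy": -64,"dz": 0,"rx": 0,"ry": 0,"rz": 0},
  {"dx": 64,"dy": -90,"dz": 0,"rx": 0,"ry": 0,"rz": 0},
  {"dx": 80,"dy": -116,"dz": 0,"rx": 0,"ry": 0,"rz": 0},
  {"dx": 80,"dy": -116,"dz": 0,"rx": 0,"ry": 0,"rz": 0},
])

```text
clock: 1.82
tcp_pos: [0.6326, 0.0466, 0.3151]
orientation: [0.005, 3.141, -0.007]
contact_force: [-0.6, -1.2, 0.2]
grip_width: 0.0852
gripper_force: 0.0
```

```bash
python3 - <<'E'
from h import *
o=r.get_obs(); print(o['clock'],o['tcp_pos'],o['orientation'],o['joints'])
f=grab('wrist'); p=cloud(f); np.savez('pics/w1.npz',p=p,img=f['frame']); print(f['xyz'],f['R'],f['f'])
cv2.imwrite('pics/w1.png',np.clip(f['frame']*1.5,0,255).astype(np.uint8))
z=p[...,2]; 
for lo,hi in((.027,.055),(.042,.055),(.06,.1)):
    m=(z>lo)&(z<hi); n,l,st,cc=cv2.connectedComponentsWithStats(m.astype(np.uint8))
    for i in range(1,n):
        if st[i,4]<200: continue
        q=p[l==i][:,:2].astype(np.float32)*1000; print(lo,st[i],cv2.minAreaRect(q),np.round(np.median(p[l==i][:,2])*1000))
E
```

```text
1.8167 [0.63258249 0.04662929 0.31512928] [ 0.00521062  3.14067977 -0.00692393] [-0.4210595   0.36187652  0.33224426  1.58926515 -0.1189118   1.21061318
  1.50059511]
[0.54685804 0.04779221 0.44735133] [[ 0.00300718  0.94442222  0.32872121]
 [ 0.99998358 -0.00123645 -0.00559562]
 [-0.00487818  0.32873264 -0.94441043]] 301.83374470032436
0.027 [  25    0   41   95 1381] ((503.3038330078125, -217.1377410888672), (108.35829162597656, 7.708019733428955), 1.058440089225769) 41.0
0.027 [ 390    8   38   47 1075] ((485.62225341796875, 225.4933624267578), (35.2378044128418, 49.57712936401367), 86.94630432128906) 42.0
0.027 [ 465   23   45   45 1234] ((499.8036193847656, 323.6614990234375), (37.152320861816406, 49.34441375732422), 74.29017639160156) 42.0
0.027 [235  44  36   9 261] ((503.8237609863281, 37.7047119140625), (42.76023864746094, 6.187370777130127), 87.986083984375) 50.0
0.027 [  127   121   227   100 17806] ((663.1634521484375, 14.26708984375), (303.7307434082031, 130.4008026123047), 88.05670166015625) 36.0
0.027 [ 85 257  45  28 479] ((817.5814208984375, -190.18017578125), (59.68
[... 1509 characters left out ...]
53125), 64.56916046142578) 82.0
0.06 [116 146  32  54 796] ((654.8946533203125, -113.42733764648438), (25.712858200073242, 79.7181625366211), 87.45277404785156) 89.0
0.06 [275 149  39  38 785] ((646.6084594726562, 89.23489379882812), (43.557342529296875, 49.11623001098633), 22.980457305908203) 75.0
0.06 [ 66 269  56  33 963] ((820.3280029296875, -195.35166931152344), (62.42385482788086, 29.381357192993164), 79.01898956298828) 83.0
0.06 [336 278  26  54 487] ((857.2875366210938, 173.0965118408203), (67.36335754394531, 22.297443389892578), 19.902259826660156) 84.0
0.06 [464 290  48  31 899] ((855.703369140625, 387.093994140625), (22.014190673828125, 62.07398223876953), 30.503877639770508) 79.0
```

View pics/w1.png

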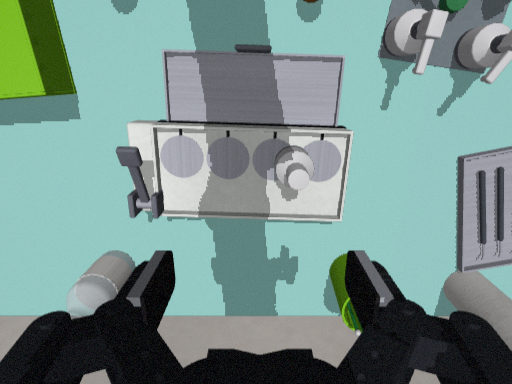

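The wrist view shows the four plates at (182,157), (228,157), (273,159) and (322,161), with their ticks on the front side. The empty is at (297,170), the lever at (135,175) and the tray tab at (253,48). Only one empty is on the stand. Next I'll measure the plates and the cap, and check each against the stand model.

```bash
python3 - <<'E'
from h import *
d=np.load('pics/w1.npz');p=d['p'];img=d['img'];z=p[...,2]
q=p[(z>.105)&(z<.125)&(np.abs(p[...,0]-.65)<.06)&(np.abs(p[...,1]-.09)<.06)]; print('cap',q.mean(0),cv2.minEnclosingCircle(q[:,:2].astype(np.float32)*1000),len(q))
# plates: grayer than white slab at z~.035
g=img.astype(int).sum(2)
m=(np.abs(z-.035)<.006)&(np.abs(p[...,0]-.663)<.055)&(np.abs(p[...,1]-.033)<.125)
print(np.percentile(g[m],[5,25,50,75,95]))
th,_=cv2.threshold((g[m]/3).astype(np.uint8),0,255,cv2.THRESH_OTSU);th*=3
mm=m&(g<th)
n,l,st,cc=cv2.connectedComponentsWithStats(cv2.morphologyEx(mm.astype(np.uint8),cv2.MORPH_OPEN,np.ones((5,5))))
for i in range(1,n):
    if st[i,4]>150: q=p[l==i][:,:2].astype(np.float32)*1000; print('plate',cv2.fitEllipse(q) if 0 else cv2.minEnclosingCircle(q),np.median(q,0),st[i,4])
O=np.array([663.4,20.]);ey=np.array([.034,.9994])
for k,yy in enumerate((109,45,-19,-83)): print('model',k+1,O+yy*ey)
# lever pad, tab
q=p[(z>.08)&(z<.1)&(np.abs(p[...,0]-.62)<.04)&(np.abs(p[...,1]+.12)<.04)]; 
qq=q[q[:,0]<.64];print('pad',qq.mean(0),cv2.minAreaRect(qq[:,:2].astype(np.float32)*1000))
E
```

```text
cap [0.64803823 0.08999363 0.1146349 ] ((649.12744140625, 90.37958526611328), 12.823874473571777) 411
[211. 276. 324. 418. 436.]
plate ((662.6680297851562, 21.61656379699707), 82.55391693115234) [655.8052    18.202234] 5031
plate ((648.7196655273438, 137.7649383544922), 25.294437408447266) [646.06354 139.54013] 280
plate ((690.474365234375, 84.89678955078125), 16.937517166137695) [693.6445    85.234726] 216
model 1 [667.106  128.9346]
model 2 [664.93   64.973]
model 3 [662.754    1.0114]
model 4 [660.578  -62.9502]
pad [ 0.62648009 -0.11084778  0.0932328 ] ((627.5830688476562, -112.19691467285156), (25.77860450744629, 24.98514747619629), 87.80836486816406)
```

>>> send_rows([
  {"dx": 8,"dy": 20,"dz": -30,"rx": 0,"ry": 0,"rz": 0},
  {"dx": 16,"dy": 43,"dz": -70,"rx": 0,"ry": 0,"rz": 0},
  {"dx": 16,"dy": 43,"dz": -105,"rx": 0,"ry": 0,"rz": 0},
  {"dx": 16,"dy": 43,"dz": -140,"rx": 0,"ry": 0,"rz": 0},
  {"dx": 16,"dy": 43,"dz": -165,"rx": 0,"ry": 0,"rz": 0},
])

```text
clock: 2.28
tcp_pos: [0.6441, 0.0999, 0.1466]
orientation: [0.014, -3.137, -0.0]
contact_force: [-0.1, 0.4, 0.0]
grip_width: 0.0855
gripper_force: 0.0
```

>>> send_rows([
  {"dx": 0,"dy": 0,"dz": -25,"rx": 0,"ry": 0,"rz": 0},
  {"dx": 0,"dy": 0,"dz": -45,"rx": 0,"ry": 0,"rz": 0},
  {"dx": 0,"dy": 0,"dz": -55,"rx": 0,"ry": 0,"rz": 0},
  {"dx": 0,"dy": 0,"dz": -55,"rx": 0,"ry": 0,"rz": 0},
])

```text
clock: 2.62
tcp_pos: [0.6444, 0.0986, 0.0929]
orientation: [0.011, -3.137, 0.001]
contact_force: [-1.3, -1.2, -0.2]
grip_width: 0.0854
gripper_force: 0.0
```

>>> send_rows([
  {"dx": 0,"dy": 0,"dz": 0,"rx": 0,"ry": 0,"rz": 0},
  {"dx": 0,"dy": 0,"dz": 0,"rx": 0,"ry": 0,"rz": 0},
  {"dx": 0,"dy": 0,"dz": 0,"rx": 0,"ry": 0,"rz": 0},
  {"dx": 0,"dy": 0,"dz": 0,"rx": 0,"ry": 0,"rz": 0},
  {"dx": 0,"dy": 0,"dz": 0,"rx": 0,"ry": 0,"rz": 0},
], jaw=10, newtons=35)

```text
clock: 3.03
tcp_pos: [0.6472, 0.0973, 0.0966]
orientation: [-0.009, 3.14, -0.0]
contact_force: [0.5, -2.0, -1.4]
grip_width: 0.0256
gripper_force: 26.3
```

>>> send_rows([
  {"dx": 0,"dy": 0,"dz": 0,"rx": 0,"ry": 0,"rz": 0},
  {"dx": 0,"dy": 0,"dz": 10,"rx": 0,"ry": 0,"rz": 0},
  {"dx": 0,"dy": 0,"dz": 25,"rx": 0,"ry": 0,"rz": 0},
  {"dx": 0,"dy": 0,"dz": 55,"rx": 0,"ry": 0,"rz": 0},
  {"dx": 0,"dy": 0,"dz": 90,"rx": 0,"ry": 0,"rz": 0},
])

```text
clock: 3.45
tcp_pos: [0.6448, 0.0976, 0.1849]
orientation: [0.01, -3.137, 0.001]
contact_force: [0.4, 0.9, -1.7]
grip_width: 0.025
gripper_force: 36.4
```

The cap is gripped (25 mm). Carrying it to the basket.

>>> send_rows([
  {"dx": -14,"dy": -30,"dz": 0,"rx": 0,"ry": 0,"rz": 0},
  {"dx": -29,"dy": -65,"dz": 0,"rx": 0,"ry": 0,"rz": 0},
  {"dx": -44,"dy": -100,"dz": 0,"rx": 0,"ry": 0,"rz": 0},
  {"dx": -60,"dy": -135,"dz": 0,"rx": 0,"ry": 0,"rz": 0},
  {"dx": -76,"dy": -170,"dz": 0,"rx": 0,"ry": 0,"rz": 0},
])

```text
clock: 3.87
tcp_pos: [0.5695, -0.0736, 0.1861]
orientation: [-0.01, 3.141, 0.001]
contact_force: [1.4, -0.7, -0.2]
grip_width: 0.0249
gripper_force: 36.2
```

>>> send_rows([
  {"dx": -16,"dy": -35,"dz": 0,"rx": 0,"ry": 0,"rz": 0},
  {"dx": -32,"dy": -70,"dz": 0,"rx": 0,"ry": 0,"rz": 0},
  {"dx": -48,"dy": -105,"dz": 0,"rx": 0,"ry": 0,"rz": 0},
  {"dx": -64,"dy": -140,"dz": 0,"rx": 0,"ry": 0,"rz": 0},
  {"dx": -80,"dy": -170,"dz": 0,"rx": 0,"ry": 0,"rz": 0},
])

```text
clock: 4.28
tcp_pos: [0.4893, -0.2446, 0.1862]
orientation: [-0.007, 3.141, -0.0]
contact_force: [1.3, -0.2, -1.3]
grip_width: 0.0251
gripper_force: 36.3
```

>>> send_rows([
  {"dx": -12,"dy": -27,"dz": 0,"rx": 0,"ry": 0,"rz": 0},
  {"dx": -23,"dy": -52,"dz": 0,"rx": 0,"ry": 0,"rz": 0},
  {"dx": -23,"dy": -52,"dz": -15,"rx": 0,"ry": 0,"rz": 0},
  {"dx": -23,"dy": -52,"dz": -35,"rx": 0,"ry": 0,"rz": 0},
  {"dx": -23,"dy": -52,"dz": -50,"rx": 0,"ry": 0,"rz": 0},
])

```text
clock: 4.7
tcp_pos: [0.4672, -0.2948, 0.1352]
orientation: [-0.007, 3.141, 0.001]
contact_force: [-0.2, 0.4, -1.2]
grip_width: 0.0251
gripper_force: 36.4
```

>>> send_rows([
  {"dx": 0,"dy": 0,"dz": -20,"rx": 0,"ry": 0,"rz": 0},
  {"dx": 0,"dy": 0,"dz": -40,"rx": 0,"ry": 0,"rz": 0},
  {"dx": 0,"dy": 0,"dz": -55,"rx": 0,"ry": 0,"rz": 0},
  {"dx": 0,"dy": 0,"dz": -65,"rx": 0,"ry": 0,"rz": 0},
  {"dx": 0,"dy": 0,"dz": -68,"rx": 0,"ry": 0,"rz": 0},
])

```text
clock: 5.12
tcp_pos: [0.4669, -0.2937, 0.0663]
orientation: [0.01, -3.14, -0.002]
contact_force: [-0.0, -0.5, -1.6]
grip_width: 0.0251
gripper_force: 36.4
```

>>> send_rows([
  {"dx": 0,"dy": 0,"dz": 0,"rx": 0,"ry": 0,"rz": 0},
  {"dx": 0,"dy": 0,"dz": 0,"rx": 0,"ry": 0,"rz": 0},
  {"dx": 0,"dy": 0,"dz": 0,"rx": 0,"ry": 0,"rz": 0},
], jaw=50)

```text
clock: 5.37
tcp_pos: [0.4684, -0.2949, 0.0686]
orientation: [-0.009, 3.14, -0.001]
contact_force: [0.7, -0.3, -0.0]
grip_width: 0.0501
gripper_force: 0.0
```

>>> send_rows([
  {"dx": 0,"dy": 0,"dz": 30,"rx": 0,"ry": 0,"rz": 0},
  {"dx": 0,"dy": 0,"dz": 70,"rx": 0,"ry": 0,"rz": 0},
  {"dx": 0,"dy": 0,"dz": 110,"rx": 0,"ry": 0,"rz": 0},
  {"dx": 0,"dy": 35,"dz": 130,"rx": 0,"ry": 0,"rz": 0},
  {"dx": 0,"dy": 75,"dz": 130,"rx": 0,"ry": 0,"rz": 0},
])

```text
clock: 5.78
tcp_pos: [0.4704, -0.2231, 0.2037]
orientation: [0.001, 3.13, -0.007]
contact_force: [2.1, 0.4, 0.2]
grip_width: 0.0499
gripper_force: 0.0
```

Empty released in the basket. Next is the tray: closing the jaws and going down in front of the tab at about (504,38).

>>> send_rows([
  {"dx": 0,"dy": 40,"dz": 0,"rx": 0,"ry": 0,"rz": 0},
  {"dx": -2,"dy": 80,"dz": 0,"rx": 0,"ry": 0,"rz": 0},
  {"dx": -4,"dy": 120,"dz": 0,"rx": 0,"ry": 0,"rz": 0},
  {"dx": -6,"dy": 160,"dz": 0,"rx": 0,"ry": 0,"rz": 0},
  {"dx": -8,"dy": 200,"dz": -10,"rx": 0,"ry": 0,"rz": 0},
], jaw=0)

```text
clock: 6.2
tcp_pos: [0.4608, -0.0176, 0.19]
orientation: [-0.008, 3.136, 0.002]
contact_force: [1.7, 0.1, -0.8]
grip_width: 0.0004
gripper_force: 0.0
```

>>> send_rows([
  {"dx": 0,"dy": 30,"dz": -25,"rx": 0,"ry": 0,"rz": 0},
  {"dx": 0,"dy": 58,"dz": -50,"rx": 0,"ry": 0,"rz": 0},
  {"dx": 0,"dy": 58,"dz": -90,"rx": 0,"ry": 0,"rz": 0},
  {"dx": 0,"dy": 58,"dz": -120,"rx": 0,"ry": 0,"rz": 0},
  {"dx": 0,"dy": 58,"dz": -120,"rx": 0,"ry": 0,"rz": 0},
])

```text
clock: 6.62
tcp_pos: [0.4565, 0.0388, 0.0639]
orientation: [0.012, -3.134, 0.003]
contact_force: [-0.3, -0.4, -0.0]
grip_width: 0.0002
gripper_force: 0.0
```

```bash
python3 - <<'E'
from h import *
o=r.get_obs(); print(o['clock'],o['tcp_pos'],o['orientation'],o['grip_width'])
f=grab('top'); p=cloud(f); z=p[...,2]
w=lambda x0,x1,y0,y1:(p[...,0]>x0)&(p[...,0]<x1)&(p[...,1]>y0)&(p[...,1]<y1)
m=w(.36,.54,.18,.45)&(z>.055)
n,l,st,cc=cv2.connectedComponentsWithStats(m.astype(np.uint8),connectivity=4)
for i in range(1,n):
    if st[i,4]>8: print('pump',np.round(p[l==i].mean(0)*1000),st[i,4])
m=w(.38,.56,-.36,-.23)&(z>.02)
q=p[m&(z>.07)]; print('basket high',len(q),q.mean(0) if len(q) else '')
E
```

```text
6.6167 [0.45651093 0.03879861 0.0639329 ] [ 1.19995726e-02 -3.13444772e+00  2.78658993e-03] 0.00015526068994408838
pump [510. 323.  83.] 97
pump [498. 229.  83.] 102
pump [511. 429.  81.] 77
pump [399. 252.  84.] 100
pump [403. 356.  83.] 106
basket high 62 [ 0.46775874 -0.29371359  0.08124603]
```

>>> send_rows([
  {"dx": 0,"dy": 0,"dz": -15,"rx": 0,"ry": 0,"rz": 0},
  {"dx": 0,"dy": 0,"dz": -26,"rx": 0,"ry": 0,"rz": 0},
  {"dx": 10,"dy": 0,"dz": -26,"rx": 0,"ry": 0,"rz": 0},
  {"dx": 20,"dy": 0,"dz": -26,"rx": 0,"ry": 0,"rz": 0},
  {"dx": 27,"dy": 0,"dz": -26,"rx": 0,"ry": 0,"rz": 0},
])

```text
clock: 7.08
tcp_pos: [0.4901, 0.0386, 0.0437]
orientation: [-0.008, 3.137, 0.001]
contact_force: [0.8, 0.0, -0.3]
grip_width: -0.0003
gripper_force: 0.0
```

>>> send_rows([
  {"dx": 6,"dy": 0,"dz": 0,"rx": 0,"ry": 0,"rz": 0},
  {"dx": 12,"dy": 0,"dz": 0,"rx": 0,"ry": 0,"rz": 0},
  {"dx": 18,"dy": -1,"dz": 0,"rx": 0,"ry": 0,"rz": 0},
  {"dx": 24,"dy": -1,"dz": 0,"rx": 0,"ry": 0,"rz": 0},
  {"dx": 30,"dy": -1,"dz": 0,"rx": 0,"ry": 0,"rz": 0},
])

```text
clock: 7.5
tcp_pos: [0.5169, 0.0374, 0.0415]
orientation: [0.009, -3.141, 0.0]
contact_force: [-1.6, -1.1, 1.8]
grip_width: -0.0
gripper_force: 0.9
```

```bash
python3 - <<'E'
from h import *
o=r.get_obs(); print(o['clock'],o['tcp_pos'],o['contact_force'])
f=grab('side'); p=cloud(f); z=p[...,2]
m=(z>.03)&(z<.052)&(abs(p[...,0]-.52)<.05)&(abs(p[...,1]-.035)<.03)
q=p[m]; print(len(q)); print(np.round(np.percentile(q[:,0],[2,10,50,90,98])*1000))
E
```

```text
7.5 [0.51687515 0.03743163 0.04150386] [-1.61707577 -1.12654961  1.84032563]
55
[505. 505. 513. 528. 530.]
```

>>> send_rows([
  {"dx": 4,"dy": 0,"dz": 0,"rx": 0,"ry": 0,"rz": 0},
  {"dx": 8,"dy": 0,"dz": 0,"rx": 0,"ry": 0,"rz": 0},
  {"dx": 12,"dy": 0,"dz": 0,"rx": 0,"ry": 0,"rz": 0},
  {"dx": 15,"dy": 0,"dz": 0,"rx": 0,"ry": 0,"rz": 0},
])

```text
clock: 7.88
tcp_pos: [0.5237, 0.0369, 0.0401]
orientation: [0.009, -3.125, 0.001]
contact_force: [-25.8, -0.3, 18.2]
grip_width: 0.0001
gripper_force: 13.4
```

>>> send_rows([
  {"dx": 3,"dy": 0,"dz": 0,"rx": 0,"ry": 0,"rz": 0},
  {"dx": 6,"dy": 0,"dz": 0,"rx": 0,"ry": 0,"rz": 0},
])

```text
clock: 8.05
tcp_pos: [0.5238, 0.0367, 0.0392]
orientation: [0.009, -3.113, 0.002]
contact_force: [-41.2, 0.2, 31.0]
grip_width: 0.0004
gripper_force: 20.8
```

>>> send_rows([
  {"dx": 3,"dy": 0,"dz": 0,"rx": 0,"ry": 0,"rz": 0},
  {"dx": 5,"dy": 0,"dz": 0,"rx": 0,"ry": 0,"rz": 0},
])

```text
clock: 8.22
tcp_pos: [0.5238, 0.0365, 0.0383]
orientation: [0.009, -3.103, 0.002]
contact_force: [-48.8, 1.1, 41.7]
grip_width: -0.0
gripper_force: 25.6
```

Tray is home (hard stop at TCP x 0.524, force rising). Backing off and going to look over the mat.

>>> send_rows([
  {"dx": -20,"dy": 0,"dz": 0,"rx": 0,"ry": 0,"rz": 0},
  {"dx": -45,"dy": 0,"dz": 0,"rx": 0,"ry": 0,"rz": 0},
  {"dx": -60,"dy": 0,"dz": 20,"rx": 0,"ry": 0,"rz": 0},
  {"dx": -70,"dy": 0,"dz": 60,"rx": 0,"ry": 0,"rz": 0},
  {"dx": -70,"dy": 0,"dz": 100,"rx": 0,"ry": 0,"rz": 0},
])

```text
clock: 8.63
tcp_pos: [0.4692, 0.0372, 0.1412]
orientation: [0.009, -3.136, 0.002]
contact_force: [0.4, 0.5, 0.0]
grip_width: -0.0002
gripper_force: 0.0
```

>>> send_rows([
  {"dx": 0,"dy": 25,"dz": 30,"rx": 0,"ry": 0,"rz": 0},
  {"dx": 0,"dy": 55,"dz": 60,"rx": 0,"ry": 0,"rz": 0},
  {"dx": 0,"dy": 90,"dz": 80,"rx": 0,"ry": 0,"rz": 0},
  {"dx": 0,"dy": 125,"dz": 100,"rx": 0,"ry": 0,"rz": 0},
  {"dx": 0,"dy": 160,"dz": 120,"rx": 0,"ry": 0,"rz": 0},
], jaw=50)

```text
clock: 9.05
tcp_pos: [0.4727, 0.1994, 0.2633]
orientation: [-0.009, 3.14, 0.002]
contact_force: [0.3, 0.3, -1.3]
grip_width: 0.0502
gripper_force: 0.0
```

>>> send_rows([
  {"dx": 0,"dy": 35,"dz": 20,"rx": 0,"ry": 0,"rz": 0},
  {"dx": 0,"dy": 70,"dz": 30,"rx": 0,"ry": 0,"rz": 0},
  {"dx": 0,"dy": 90,"dz": 30,"rx": 0,"ry": 0,"rz": 0},
  {"dx": 0,"dy": 90,"dz": 30,"rx": 0,"ry": 0,"rz": 0},
  {"dx": 0,"dy": 90,"dz": 30,"rx": 0,"ry": 0,"rz": 0},
])

```text
clock: 9.47
tcp_pos: [0.4724, 0.289, 0.2913]
orientation: [-0.013, 3.141, 0.0]
contact_force: [0.1, -0.7, 0.4]
grip_width: 0.0498
gripper_force: 0.0
```

```bash
cat > pump.py <<'E'
from h import *
def pumps(name='wrist',save=None,zb=2,win=(.30,.60,.15,.48)):
    """zb: base height mm. axis from head block top, spout direction from the high points."""
    o=r.get_obs(); print(o['clock'],np.round(o['tcp_pos']*1000,1),R.from_rotvec(o['orientation']).as_matrix()[:2,1].round(3))
    f=grab(name); p=cloud(f); z=p[...,2]
    if save: np.savez('pics/%s.npz'%save,p=p,img=f['frame']); cv2.imwrite('pics/%s.png'%save,np.clip(f['frame']*1.5,0,255).astype(np.uint8))
    m=(z>(zb+58)/1000)&(z<(zb+100)/1000)&(p[...,0]>win[0])&(p[...,0]<win[1])&(p[...,1]>win[2])&(p[...,1]<win[3])
    n,l,st,cc=cv2.connectedComponentsWithStats(m.astype(np.uint8),connectivity=4)
    for i in range(1,n):
        if st[i,4]<120: continue
        q=p[l==i]; t=q[q[:,2]>(zb+80)/1000]
        if len(t)<60: continue
        xy=t[:,:2]*1000
        # template fit: footprint block 26x18 + spout to 50, 10 wide
        c0=xy.mean(0); 
        V=np.linalg.svd(xy-c0,full_matrices=0)[2][0]
        if (((xy-c0)@V)**3).sum()<0: V=-V
        from scipy.optimize import minimize
        def cost(s):
            d=np.array([np.cos(s[2]),np.sin(s[2])]); nn=np.array([-d[1],d[0]])
            a=(xy-s[:2])@d; b=abs((xy-s[:2])@nn)
            db=np.hypot(np.maximum(abs(a)-13,0),np.maximum(b-9,0)); ds=np.hypot(np.maximum(np.maximum(a-50,-a),0),np.maximum(b-5,0))
            e=np.minimum(db,ds)
            ext=[(a.max()-50),(a.min()+13)]
            blk=(a<12); w=[((xy-s[:2])@nn)[blk].max()-9,((xy-s[:2])@nn)[blk].min()+9] if blk.sum()>5 else [9,9]
            return (e**2).mean()*4+.1*np.sum(np.square(ext))+.1*np.sum(np.square(w))
        best=min((minimize(cost,[*(c0-V*g*12),np.arctan2(*(g*V)[::-1])],method='Nelder-Mead',options=dict(maxiter=800)) for g in(1,-1)),key=lambda x:x.fun)
        s=best.x; print('pump px',np.round(cc[i]),'n',len(t),'axis',np.round(s[:2],1),'spout deg',round(np.degrees(s[2]),1),'cost',round(best.fun,2),'ztop',round(np.percentile(t[:,2],95)*1000))
    return f,p
E
python3 -c "
from pump import *
pumps(save='w2')"
```

```text
9.4667 [472.4 289.  291.3] [-0.009  1.   ]
pump px [280.   7.] n 172 axis [319.1 289.7] spout deg 107.6 cost 54.74 ztop 84
pump px [228.  95.] n 750 axis [389.5 245.1] spout deg 47.0 cost 0.0 ztop 89
pump px [324. 100.] n 742 axis [408.7 347.6] spout deg 119.4 cost 0.0 ztop 89
pump px [211. 182.] n 577 axis [485.4 233.4] spout deg -10.0 cost 0.01 ztop 89
pump px [288. 193.] n 570 axis [501.2 330.9] spout deg -32.4 cost 0.01 ztop 89
pump px [380. 195.] n 457 axis [518.  448.3] spout deg -116.0 cost 0.06 ztop 87
```

View pics/w2.png

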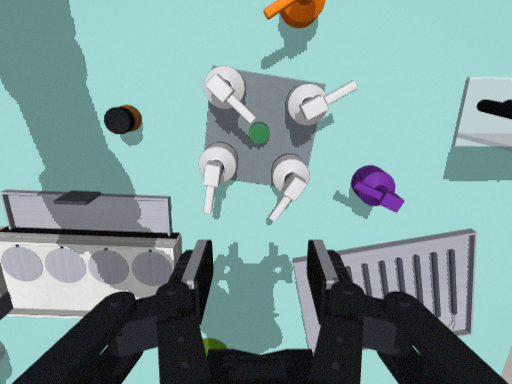

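The mat shows four pumps: D px(225,88), C (308,103), B (217,162) and A (290,175). The fitted spout angles match the picture, and the purple and orange pumps are excluded. I'll go B→plate 4, D→3, C→2, A→1, starting with B.

>>> send_rows([
  {"dx": 5,"dy": -20,"dz": -30,"rx": 0,"ry": 0,"rz": -5},
  {"dx": 13,"dy": -45,"dz": -60,"rx": 0,"ry": 0,"rz": -10},
  {"dx": 13,"dy": -56,"dz": -90,"rx": 0,"ry": 0,"rz": -10.5},
  {"dx": 13,"dy": -56,"dz": -120,"rx": 0,"ry": 0,"rz": -10.5},
  {"dx": 13,"dy": -56,"dz": -140,"rx": 0,"ry": 0,"rz": -10.5},
])

```text
clock: 9.93
tcp_pos: [0.485, 0.2277, 0.149]
orientation: [-0.286, -3.127, 0.004]
contact_force: [-1.1, -0.3, -0.8]
grip_width: 0.0499
gripper_force: 0.0
```

>>> send_rows([
  {"dx": 0,"dy": 0,"dz": 0,"rx": 0,"ry": 0,"rz": 0},
  {"dx": 0,"dy": 0,"dz": 0,"rx": 0,"ry": 0,"rz": 0},
  {"dx": 0,"dy": 0,"dz": 0,"rx": 0,"ry": 0,"rz": 0},
])

```text
clock: 10.18
tcp_pos: [0.4866, 0.2313, 0.1528]
orientation: [0.28, 3.128, 0.001]
contact_force: [0.4, 0.6, 0.5]
grip_width: 0.0501
gripper_force: 0.0
```

```bash
python3 -c "
from pump import *
pumps(save='w3',win=(.43,.56,.19,.28))
for i in range(4): print(np.round(r.get_obs()['tcp_pos']*1000,1)); grab('top')"
```

```text
10.1833 [486.6 231.3 152.8] [0.178 0.984]
pump px [262. 220.] n 1435 axis [485.8 233.2] spout deg -8.7 cost 0.01 ztop 89
[486.8 231.7 153.1]
[486.8 231.9 153.2]
[486.6 232.  153.1]
[486.4 232.1 152.9]
```

>>> send_rows([
  {"dx": -1,"dy": 1,"dz": -30,"rx": 0,"ry": 0,"rz": 1},
  {"dx": -1,"dy": 1,"dz": -60,"rx": 0,"ry": 0,"rz": 1},
  {"dx": -1,"dy": 1,"dz": -84,"rx": 0,"ry": 0,"rz": 1},
  {"dx": -1,"dy": 1,"dz": -84,"rx": 0,"ry": 0,"rz": 1},
])

```text
clock: 10.77
tcp_pos: [0.4819, 0.2315, 0.064]
orientation: [-0.249, -3.126, 0.006]
contact_force: [-0.3, 0.2, -1.0]
grip_width: 0.0503
gripper_force: 0.0
```

>>> send_rows([
  {"dx": 0,"dy": 0,"dz": 0,"rx": 0,"ry": 0,"rz": 0},
  {"dx": 0,"dy": 0,"dz": 0,"rx": 0,"ry": 0,"rz": 0},
  {"dx": 0,"dy": 0,"dz": 0,"rx": 0,"ry": 0,"rz": 0},
  {"dx": 0,"dy": 0,"dz": 0,"rx": 0,"ry": 0,"rz": 0},
], jaw=8, newtons=45)

```text
clock: 11.1
tcp_pos: [0.4859, 0.2335, 0.0694]
orientation: [0.251, 3.129, 0.004]
contact_force: [0.7, 1.4, 4.9]
grip_width: 0.0173
gripper_force: 44.8
```

>>> send_rows([
  {"dx": 0,"dy": 0,"dz": 10,"rx": 0,"ry": 0,"rz": 0},
  {"dx": 0,"dy": 0,"dz": 40,"rx": 0,"ry": 0,"rz": 0},
  {"dx": 0,"dy": 0,"dz": 80,"rx": 0,"ry": 0,"rz": 0},
  {"dx": 0,"dy": 0,"dz": 115,"rx": 0,"ry": 0,"rz": 0},
  {"dx": 15,"dy": -15,"dz": 130,"rx": 0,"ry": 0,"rz": -7},
])

```text
clock: 11.52
tcp_pos: [0.4988, 0.2217, 0.2029]
orientation: [0.432, 3.109, 0.01]
contact_force: [0.0, 1.0, -2.6]
grip_width: 0.0179
gripper_force: 44.4
```

Grip is good (17.9 mm). Carrying to plate 4 while turning −166°.

>>> send_rows([
  {"dx": 7,"dy": -12,"dz": 0,"rx": 0,"ry": 0,"rz": -7},
  {"dx": 14,"dy": -24,"dz": 0,"rx": 0,"ry": 0,"rz": -14},
  {"dx": 21,"dy": -36,"dz": 0,"rx": 0,"ry": 0,"rz": -21},
  {"dx": 28,"dy": -48,"dz": 0,"rx": 0,"ry": 0,"rz": -28},
  {"dx": 35,"dy": -60,"dz": 0,"rx": 0,"ry": 0,"rz": -35},
])

```text
clock: 11.93
tcp_pos: [0.5344, 0.1568, 0.1984]
orientation: [-1.365, -2.829, -0.001]
contact_force: [0.1, -0.1, -2.0]
grip_width: 0.0175
gripper_force: 44.5
```

>>> send_rows([
  {"dx": 7,"dy": -12,"dz": 0,"rx": 0,"ry": 0,"rz": -7},
  {"dx": 14,"dy": -24,"dz": 0,"rx": 0,"ry": 0,"rz": -14},
  {"dx": 21,"dy": -36,"dz": 0,"rx": 0,"ry": 0,"rz": -21},
  {"dx": 28,"dy": -48,"dz": 0,"rx": 0,"ry": 0,"rz": -28},
  {"dx": 35,"dy": -60,"dz": 0,"rx": 0,"ry": 0,"rz": -35},
])

```text
clock: 12.35
tcp_pos: [0.5694, 0.097, 0.1983]
orientation: [-2.152, -2.288, -0.001]
contact_force: [-0.2, -0.6, -1.7]
grip_width: 0.0172
gripper_force: 44.5
```

>>> send_rows([
  {"dx": 7,"dy": -12,"dz": 0,"rx": 0,"ry": 0,"rz": -7},
  {"dx": 14,"dy": -24,"dz": 0,"rx": 0,"ry": 0,"rz": -14},
  {"dx": 21,"dy": -36,"dz": 0,"rx": 0,"ry": 0,"rz": -21},
  {"dx": 28,"dy": -48,"dz": 0,"rx": 0,"ry": 0,"rz": -28},
  {"dx": 35,"dy": -60,"dz": 0,"rx": 0,"ry": 0,"rz": -35},
])

```text
clock: 12.77
tcp_pos: [0.6043, 0.0373, 0.1983]
orientation: [-2.74, -1.535, -0.001]
contact_force: [0.4, -0.1, -3.2]
grip_width: 0.0175
gripper_force: 44.5
```

>>> send_rows([
  {"dx": 7,"dy": -12,"dz": 0,"rx": 0,"ry": 0,"rz": -7},
  {"dx": 14,"dy": -24,"dz": 0,"rx": 0,"ry": 0,"rz": -14},
  {"dx": 21,"dy": -36,"dz": 0,"rx": 0,"ry": 0,"rz": -21},
  {"dx": 28,"dy": -48,"dz": 0,"rx": 0,"ry": 0,"rz": -28},
  {"dx": 35,"dy": -60,"dz": 0,"rx": 0,"ry": 0,"rz": -35},
])

```text
clock: 13.18
tcp_pos: [0.6394, -0.0225, 0.1982]
orientation: [-3.074, -0.64, -0.0]
contact_force: [0.1, -0.1, -2.5]
grip_width: 0.0171
gripper_force: 44.5
```

>>> send_rows([
  {"dx": 7,"dy": -12,"dz": 0,"rx": 0,"ry": 0,"rz": -7},
  {"dx": 14,"dy": -24,"dz": 0,"rx": 0,"ry": 0,"rz": -14},
  {"dx": 20,"dy": -36,"dz": 0,"rx": 0,"ry": 0,"rz": -21},
  {"dx": 20,"dy": -43,"dz": 0,"rx": 0,"ry": 0,"rz": -26},
  {"dx": 20,"dy": -43,"dz": 0,"rx": 0,"ry": 0,"rz": -26},
])

```text
clock: 13.6
tcp_pos: [0.659, -0.0673, 0.198]
orientation: [3.14, -0.068, -0.001]
contact_force: [-0.1, 0.2, -1.8]
grip_width: 0.0171
gripper_force: 44.4
```

```bash
python3 - <<'E'
from h import *
o=r.get_obs(); print(o['clock'],o['tcp_pos'],np.degrees(np.arctan2(*R.from_rotvec(o['orientation']).as_matrix()[[1,0],1])),o['joints'],o['grip_width'])
f=grab('wrist'); p=cloud(f);np.savez('pics/w4.npz',p=p,img=f['frame'],R=f['R'],t=f['xyz'],k=[f['f'],f['cx'],f['cy']]); cv2.imwrite('pics/w4.png',np.clip(f['frame']*1.5,0,255).astype(np.uint8))
print(r.get_obs()['tcp_pos'])
E
```

```text
13.6 [ 0.65904414 -0.06727801  0.19803509] -92.46775726681764 [-0.58456219  0.66064395  0.90462091  1.67205841 -0.57236881  1.09610307
 -1.12423846] 0.017082024998383353
[ 0.65905017 -0.0659886   0.19785354]
```

View pics/w4.png

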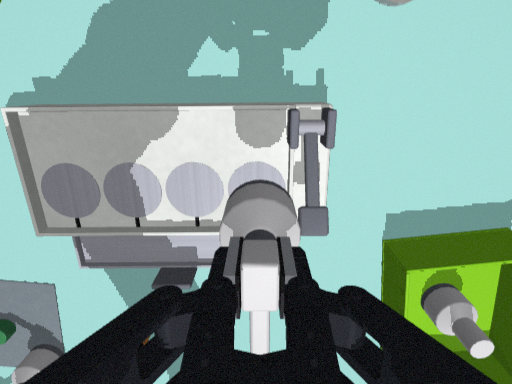

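This shows the held bottle over plate 4. Plates 1–3 are at about (70,190), (132,190) and (195,190), with clear ticks at (78,222), (137,222) and (197,222). I'm backprojecting these to refine the stand pose.

```bash
python3 - <<'E'
import numpy as np,cv2
d=np.load('pics/w4.npz');f,cx,cy=d['k'];img=d['img'].astype(int);g=img.sum(2)
def bp(u,v,z=.035):
    ray=np.stack([(np.asarray(u)-cx)/f,(np.asarray(v)-cy)/f,np.ones(np.shape(u))],-1)@d['R'].T
    return (d['t']+ray*((z-d['t'][2])/ray[...,2])[...,None])[...,:2]*1000
P=[]
for u,v in((70,190),(132,190),(195,190)):
    w=np.zeros(g.shape,np.uint8); w[v-36:v+29,max(0,u-31):u+31]=1
    col=np.median(img[v-6:v+6,u-6:u+6].reshape(-1,3),0)
    m=(np.abs(img-col).sum(2)<30).astype(np.uint8)*w; m=cv2.morphologyEx(m,cv2.MORPH_OPEN,np.ones((5,5)))
    n,l,st,c=cv2.connectedComponentsWithStats(m); i=l[v,u]
    vv,uu=np.nonzero(l==i); q=bp(uu,vv).astype(np.float32); (c,wh,a)=cv2.minAreaRect(q); e=cv2.minEnclosingCircle(q); P.append(e[0]); print(len(q),'circle',np.round(e[0],1),round(e[1],1),'mean',q.mean(0).round(1),'col',col)
for u,v in((78,222),(137,222),(197,222)):
    s=g[v-7:v+7,u-6:u+7]; vv,uu=np.nonzero(s<s.min()+60); q=bp(uu+u-6,vv+v-7); print('tick',q.mean(0).round(1),len(q))
p=d['p'];z=p[...,2]
print('depth z on slab',np.median(z[180:200,185:205]),'rim')
E
```

```text
2486 circle [647.3 129.3] 30.3 mean [648.3 129.4] col [82. 78. 77.]
1523 circle [644.9  66.3] 29.8 mean [644.5  74.8] col [83. 78. 77.]
2466 circle [643.3   1.1] 30.2 mean [643.9   1.1] col [132.  124.5 123. ]
tick [611.4 130.6] 25
tick [609.2  66.4] 28
tick [606.8   2.3] 20
depth z on slab 0.03615812418155753 rim
```

Plates lie about 19 mm forward of the slab centreline, not on it. Cross-checking that against the first wrist view.

```bash
python3 - <<'E'
import numpy as np,cv2
d=np.load('pics/w1.npz');p=d['p']*1000;img=d['img'].astype(int)
for u,v in((182,157),(228,157)):
    col=np.median(img[v-4:v+4,u-4:u+4].reshape(-1,3),0)
    m=(np.abs(img-col).sum(2)<36).astype(np.uint8); m[:, :u-25]=0; m[:,u+25:]=0; m[:v-26]=0;m[v+26:]=0
    m=cv2.morphologyEx(m,cv2.MORPH_OPEN,np.ones((5,5))); n,l,st,c=cv2.connectedComponentsWithStats(m)
    q=p[l==l[v,u]][:,:2].astype(np.float32); print(len(q),p[v,u],cv2.minEnclosingCircle(q))
E
```

```text
1398 [641.47961364 -62.48174631  36.0790539 ] ((640.6168212890625, -62.824119567871094), 30.138120651245117)
1358 [641.46214932   1.64834845  36.67835763] ((643.0006713867188, 1.2484699487686157), 30.288349151611328)
```

>>> send_rows([
  {"dx": -10,"dy": 1,"dz": -10,"rx": 0,"ry": 0,"rz": 0.5},
  {"dx": -18,"dy": 2,"dz": -30,"rx": 0,"ry": 0,"rz": 0.5},
  {"dx": -18,"dy": 2,"dz": -55,"rx": 0,"ry": 0,"rz": 0.5},
  {"dx": -18,"dy": 2,"dz": -80,"rx": 0,"ry": 0,"rz": 0.5},
  {"dx": -18,"dy": 2,"dz": -84,"rx": 0,"ry": 0,"rz": 0.5},
])

```text
clock: 14.07
tcp_pos: [0.6388, -0.0607, 0.1098]
orientation: [-3.139, 0.038, 0.01]
contact_force: [-1.2, 0.7, -3.3]
grip_width: 0.017
gripper_force: 44.4
```

>>> send_rows([
  {"dx": 0,"dy": 0,"dz": 0,"rx": 0,"ry": 0,"rz": 0},
  {"dx": 0,"dy": 0,"dz": 0,"rx": 0,"ry": 0,"rz": 0},
  {"dx": 0,"dy": 0,"dz": 0,"rx": 0,"ry": 0,"rz": 0},
  {"dx": 0,"dy": 0,"dz": 0,"rx": 0,"ry": 0,"rz": 0},
])

```text
clock: 14.4
tcp_pos: [0.6426, -0.0635, 0.1152]
orientation: [-3.141, 0.045, -0.004]
contact_force: [0.0, -0.2, -2.3]
grip_width: 0.017
gripper_force: 44.5
```

```bash
cat > st.py <<'E'
from h import *
def st():
    o=r.get_obs(); M=R.from_rotvec(o['orientation']).as_matrix()
    print(round(o['clock'],2),np.round(o['tcp_pos']*1000,1),'ydeg',round(np.degrees(np.arctan2(M[1,1],M[0,1])),1),'tilt',np.round(np.degrees(M[:2,2]),1),'w',round(o['grip_width']*1000,1),np.round(o['contact_force'],1))
st(); grab('top'); st(); grab('top'); st()
E
python3 st.py
```

```text
14.4 [642.6 -63.5 115.2] ydeg -91.6 tilt [0.2 0. ] w 17.0 [ 0.  -0.2 -2.3]
14.45 [642.4 -63.5 115. ] ydeg -91.6 tilt [0.1 0. ] w 17.1 [-0.5 -0.4 -3.1]
14.5 [642.2 -63.5 114.7] ydeg -91.6 tilt [0.1 0. ] w 17.7 [ 0.1 -0.1 -3.2]
```

>>> send_rows([
  {"dx": -1,"dy": 0.5,"dz": -5,"rx": 0,"ry": 0,"rz": 0},
  {"dx": -1,"dy": 0.5,"dz": -9,"rx": 0,"ry": 0,"rz": 0},
  {"dx": -1,"dy": 0.5,"dz": -12,"rx": 0,"ry": 0,"rz": 0},
  {"dx": -1,"dy": 0.5,"dz": -12.5,"rx": 0,"ry": 0,"rz": 0},
  {"dx": -1,"dy": 0.5,"dz": -12.5,"rx": 0,"ry": 0,"rz": 0},
])

```text
clock: 14.92
tcp_pos: [0.6407, -0.0628, 0.1024]
orientation: [-3.14, 0.046, -0.0]
contact_force: [-5.0, 2.2, 12.8]
grip_width: 0.0172
gripper_force: 46.5
```

```bash
python3 st.py
```

```text
14.92 [640.7 -62.8 102.4] ydeg -91.7 tilt [0.  0.1] w 17.2 [-5.   2.2 12.8]
14.97 [640.7 -62.8 102.4] ydeg -91.7 tilt [0.  0.1] w 17.1 [-4.8  2.6 12.2]
15.02 [640.7 -62.8 102.4] ydeg -91.7 tilt [0.  0.1] w 17.3 [-4.7  2.4 12.5]
```

Landed on plate 4. Releasing, rising and heading for pump D with a +49° turn.

>>> send_rows([
  {"dx": 0,"dy": 0,"dz": 0,"rx": 0,"ry": 0,"rz": 0},
  {"dx": 0,"dy": 0,"dz": 0,"rx": 0,"ry": 0,"rz": 0},
  {"dx": 0,"dy": 0,"dz": 5,"rx": 0,"ry": 0,"rz": 0},
  {"dx": 0,"dy": 0,"dz": 30,"rx": 0,"ry": 0,"rz": 0},
  {"dx": 0,"dy": 0,"dz": 65,"rx": 0,"ry": 0,"rz": 0},
], jaw=45)

```text
clock: 15.43
tcp_pos: [0.6386, -0.0624, 0.164]
orientation: [3.141, -0.046, -0.009]
contact_force: [0.8, -0.2, 0.7]
grip_width: 0.0451
gripper_force: 0.0
```

>>> send_rows([
  {"dx": 0,"dy": 0,"dz": 35,"rx": 0,"ry": 0,"rz": 0},
  {"dx": -15,"dy": 18,"dz": 50,"rx": 0,"ry": 0,"rz": 5},
  {"dx": -35,"dy": 43,"dz": 50,"rx": 0,"ry": 0,"rz": 10},
  {"dx": -57,"dy": 70,"dz": 50,"rx": 0,"ry": 0,"rz": 16},
  {"dx": -80,"dy": 97,"dz": 50,"rx": 0,"ry": 0,"rz": 22},
])

```text
clock: 15.85
tcp_pos: [0.56, 0.0346, 0.2164]
orientation: [3.091, 0.561, 0.002]
contact_force: [-0.3, -0.4, 1.0]
grip_width: 0.0451
gripper_force: 0.0
```

>>> send_rows([
  {"dx": -24,"dy": 29,"dz": 0,"rx": 0,"ry": 0,"rz": 5},
  {"dx": -48,"dy": 58,"dz": 0,"rx": 0,"ry": 0,"rz": 10},
  {"dx": -72,"dy": 87,"dz": 0,"rx": 0,"ry": 0,"rz": 16},
  {"dx": -96,"dy": 116,"dz": 0,"rx": 0,"ry": 0,"rz": 22},
  {"dx": -118,"dy": 145,"dz": 0,"rx": 0,"ry": 0,"rz": 27},
])

```text
clock: 16.27
tcp_pos: [0.4411, 0.18, 0.2162]
orientation: [-2.874, -1.268, -0.001]
contact_force: [0.1, 1.7, -1.1]
grip_width: 0.0448
gripper_force: 0.0
```

>>> send_rows([
  {"dx": -22,"dy": 26,"dz": 0,"rx": 0,"ry": 0,"rz": 0},
  {"dx": -42,"dy": 52,"dz": 0,"rx": 0,"ry": 0,"rz": 0},
  {"dx": -53,"dy": 66,"dz": -20,"rx": 0,"ry": 0,"rz": 0},
  {"dx": -53,"dy": 66,"dz": -50,"rx": 0,"ry": 0,"rz": 0},
  {"dx": -53,"dy": 66,"dz": -60,"rx": 0,"ry": 0,"rz": 0},
])

```text
clock: 16.68
tcp_pos: [0.3875, 0.2455, 0.1537]
orientation: [2.874, 1.266, -0.005]
contact_force: [-0.3, -0.3, -0.6]
grip_width: 0.0452
gripper_force: 0.0
```

>>> send_rows([
  {"dx": 0,"dy": 0,"dz": 0,"rx": 0,"ry": 0,"rz": 0},
  {"dx": 0,"dy": 0,"dz": 0,"rx": 0,"ry": 0,"rz": 0},
  {"dx": 0,"dy": 0,"dz": 0,"rx": 0,"ry": 0,"rz": 0},
])

```text
clock: 16.93
tcp_pos: [0.3909, 0.2446, 0.1571]
orientation: [-2.879, -1.258, -0.002]
contact_force: [-0.1, -0.6, 0.2]
grip_width: 0.0451
gripper_force: 0.0
```

```bash
python3 -c "
from pump import *
pumps(save='w5',win=(.33,.60,.17,.47))
f=grab('top');p=cloud(f)
q=p[(p[...,2]>.113)&(p[...,2]<.135)&(abs(p[...,0]-.63)<.07)&(abs(p[...,1]+.063)<.04)];print('placed',len(q),q.mean(0),q.max(0),q.min(0))"; python3 st.py
```

```text
16.9333 [390.9 244.6 157.1] [ 0.734 -0.679]
pump px [296.   6.] n 194 axis [482.1 336.1] spout deg -39.0 cost 86.42 ztop 89
pump px [153.  72.] n 2234 axis [409.4 347.7] spout deg 119.5 cost 0.0 ztop 89
pump px [259. 187.] n 1578 axis [390.3 245.7] spout deg 47.4 cost 0.01 ztop 89
placed 84 [ 0.62531725 -0.06305929  0.11893652] [ 0.65062825 -0.05575683  0.1284127 ] [ 0.58802575 -0.07165674  0.11358067]
17.03 [390.8 245.  157.1] ydeg -42.8 tilt [0.1 0.1] w 44.8 [ 0.5 -0.1  0.7]
17.08 [390.6 245.1 157. ] ydeg -42.7 tilt [0.1 0.1] w 44.7 [-1.   0.2 -0.1]
17.13 [390.3 245.2 156.8] ydeg -42.7 tilt [0.1 0.1] w 45.0 [-0.4 -0.9 -0.2]
```

>>> send_rows([
  {"dx": 0,"dy": 0,"dz": -30,"rx": 0,"ry": 0,"rz": 0},
  {"dx": 0,"dy": 0,"dz": -60,"rx": 0,"ry": 0,"rz": 0},
  {"dx": 0,"dy": 0,"dz": -80,"rx": 0,"ry": 0,"rz": 0},
  {"dx": 0,"dy": 0,"dz": -87.5,"rx": 0,"ry": 0,"rz": 0},
  {"dx": 0,"dy": 0,"dz": -87.5,"rx": 0,"ry": 0,"rz": 0},
])

```text
clock: 17.55
tcp_pos: [0.3891, 0.2444, 0.0676]
orientation: [2.877, 1.26, -0.004]
contact_force: [0.1, 0.7, -0.3]
grip_width: 0.045
gripper_force: 0.0
```

>>> send_rows([
  {"dx": 0,"dy": 0,"dz": 0,"rx": 0,"ry": 0,"rz": 0},
  {"dx": 0,"dy": 0,"dz": 0,"rx": 0,"ry": 0,"rz": 0},
  {"dx": 0,"dy": 0,"dz": 0,"rx": 0,"ry": 0,"rz": 0},
  {"dx": 0,"dy": 0,"dz": 0,"rx": 0,"ry": 0,"rz": 0},
], jaw=8)

```text
clock: 17.88
tcp_pos: [0.3907, 0.2457, 0.0697]
orientation: [-2.877, -1.261, -0.005]
contact_force: [1.0, -1.2, 6.7]
grip_width: 0.0172
gripper_force: 44.9
```

>>> send_rows([
  {"dx": 0,"dy": 0,"dz": 10,"rx": 0,"ry": 0,"rz": 0},
  {"dx": 0,"dy": 0,"dz": 40,"rx": 0,"ry": 0,"rz": 0},
  {"dx": 0,"dy": 0,"dz": 80,"rx": 0,"ry": 0,"rz": 0},
  {"dx": 0,"dy": 0,"dz": 115,"rx": 0,"ry": 0,"rz": 0},
  {"dx": 0,"dy": 0,"dz": 130,"rx": 0,"ry": 0,"rz": 0},
])

```text
clock: 18.3
tcp_pos: [0.391, 0.2454, 0.2026]
orientation: [-2.876, -1.259, -0.006]
contact_force: [0.1, 0.5, -3.0]
grip_width: 0.0172
gripper_force: 44.6
```

>>> send_rows([
  {"dx": 12,"dy": -12,"dz": 0,"rx": 0,"ry": 0,"rz": 6.5},
  {"dx": 25,"dy": -24,"dz": 0,"rx": 0,"ry": 0,"rz": 13},
  {"dx": 37,"dy": -36,"dz": 0,"rx": 0,"ry": 0,"rz": 19.5},
  {"dx": 50,"dy": -48,"dz": 0,"rx": 0,"ry": 0,"rz": 26},
  {"dx": 63,"dy": -61,"dz": 0,"rx": 0,"ry": 0,"rz": 32.5},
])

```text
clock: 18.72
tcp_pos: [0.4524, 0.1837, 0.1991]
orientation: [-2.403, -2.023, 0.0]
contact_force: [1.1, 0.1, -3.6]
grip_width: 0.0173
gripper_force: 44.5
```

>>> send_rows([
  {"dx": 12,"dy": -12,"dz": 0,"rx": 0,"ry": 0,"rz": 6.5},
  {"dx": 25,"dy": -24,"dz": 0,"rx": 0,"ry": 0,"rz": 13},
  {"dx": 37,"dy": -36,"dz": 0,"rx": 0,"ry": 0,"rz": 19.5},
  {"dx": 50,"dy": -48,"dz": 0,"rx": 0,"ry": 0,"rz": 26},
  {"dx": 63,"dy": -61,"dz": 0,"rx": 0,"ry": 0,"rz": 32.5},
])

```text
clock: 19.13
tcp_pos: [0.5155, 0.1226, 0.199]
orientation: [-1.741, -2.614, 0.001]
contact_force: [0.4, 0.8, -2.8]
grip_width: 0.0175
gripper_force: 44.5
```

>>> send_rows([
  {"dx": 12,"dy": -12,"dz": 0,"rx": 0,"ry": 0,"rz": 6.5},
  {"dx": 25,"dy": -24,"dz": 0,"rx": 0,"ry": 0,"rz": 13},
  {"dx": 37,"dy": -36,"dz": 0,"rx": 0,"ry": 0,"rz": 19.5},
  {"dx": 50,"dy": -48,"dz": 0,"rx": 0,"ry": 0,"rz": 26},
  {"dx": 63,"dy": -61,"dz": 0,"rx": 0,"ry": 0,"rz": 32.5},
])

```text
clock: 19.55
tcp_pos: [0.5784, 0.0617, 0.199]
orientation: [-0.94, -2.997, 0.001]
contact_force: [0.5, 0.7, -2.0]
grip_width: 0.0173
gripper_force: 44.5
```

>>> send_rows([
  {"dx": 12,"dy": -12,"dz": 0,"rx": 0,"ry": 0,"rz": 6.5},
  {"dx": 25,"dy": -24,"dz": 0,"rx": 0,"ry": 0,"rz": 13},
  {"dx": 37,"dy": -36,"dz": 0,"rx": 0,"ry": 0,"rz": 19.5},
  {"dx": 50,"dy": -48,"dz": 0,"rx": 0,"ry": 0,"rz": 26},
  {"dx": 64,"dy": -61,"dz": 0,"rx": 0,"ry": 0,"rz": 33},
])

```text
clock: 19.97
tcp_pos: [0.6422, 0.0008, 0.199]
orientation: [-0.05, -3.14, 0.001]
contact_force: [-0.5, 0.6, -2.3]
grip_width: 0.0172
gripper_force: 44.5
```

>>> send_rows([
  {"dx": 0,"dy": 0,"dz": 0,"rx": 0,"ry": 0,"rz": 0},
  {"dx": 0,"dy": 0,"dz": 0,"rx": 0,"ry": 0,"rz": 0},
  {"dx": 0,"dy": 0,"dz": 0,"rx": 0,"ry": 0,"rz": 0},
  {"dx": 0,"dy": 0,"dz": 0,"rx": 0,"ry": 0,"rz": 0},
])

```text
clock: 20.3
tcp_pos: [0.6417, 0.0023, 0.1985]
orientation: [-0.059, -3.14, -0.0]
contact_force: [-0.4, -0.4, -3.2]
grip_width: 0.0173
gripper_force: 44.4
```

```bash
python3 st.py
```

```text
20.3 [641.7   2.3 198.5] ydeg 87.8 tilt [-0.1  0. ] w 17.3 [-0.4 -0.4 -3.2]
20.35 [641.8   2.4 198.5] ydeg 87.9 tilt [-0.  0.] w 17.4 [-1.6  0.7 -2.6]
20.4 [642.    2.3 198.5] ydeg 87.9 tilt [-0.  0.] w 17.4 [ 0.7  0.3 -2.2]
```

>>> send_rows([
  {"dx": 1,"dy": -1,"dz": -25,"rx": 0,"ry": 0,"rz": 0},
  {"dx": 1,"dy": -1,"dz": -50,"rx": 0,"ry": 0,"rz": 0},
  {"dx": 1,"dy": -1,"dz": -72,"rx": 0,"ry": 0,"rz": 0},
  {"dx": 1,"dy": -1,"dz": -84,"rx": 0,"ry": 0,"rz": 0},
  {"dx": 1,"dy": -1,"dz": -84,"rx": 0,"ry": 0,"rz": 0},
])

```text
clock: 20.82
tcp_pos: [0.6413, 0.0008, 0.1116]
orientation: [-0.058, -3.136, 0.001]
contact_force: [-0.4, -0.6, -1.8]
grip_width: 0.0174
gripper_force: 44.4
```

>>> send_rows([
  {"dx": 0,"dy": 0,"dz": 0,"rx": 0,"ry": 0,"rz": 0},
  {"dx": 0,"dy": 0,"dz": 0,"rx": 0,"ry": 0,"rz": 0},
  {"dx": 0,"dy": 0,"dz": 0,"rx": 0,"ry": 0,"rz": 0},
])

```text
clock: 21.07
tcp_pos: [0.6448, 0.0002, 0.1162]
orientation: [0.059, 3.138, 0.0]
contact_force: [-0.7, 0.3, -1.6]
grip_width: 0.0174
gripper_force: 44.4
```

```bash
python3 st.py
```

```text
21.07 [6.448e+02 2.000e-01 1.162e+02] ydeg 87.8 tilt [0.2 0. ] w 17.4 [-0.7  0.3 -1.6]
21.12 [6.446e+02 1.000e-01 1.160e+02] ydeg 87.8 tilt [0.2 0. ] w 17.7 [ 0.4 -0.2 -2. ]
21.17 [6.444e+02 1.000e-01 1.159e+02] ydeg 87.8 tilt [0.1 0. ] w 17.2 [-0.8 -0.  -2.7]
```

>>> send_rows([
  {"dx": -0.5,"dy": 1,"dz": -5,"rx": 0,"ry": 0,"rz": 0},
  {"dx": -0.5,"dy": 1,"dz": -9,"rx": 0,"ry": 0,"rz": 0},
  {"dx": -0.5,"dy": 1,"dz": -12,"rx": 0,"ry": 0,"rz": 0},
  {"dx": -0.5,"dy": 1,"dz": -12.5,"rx": 0,"ry": 0,"rz": 0},
  {"dx": -0.5,"dy": 1,"dz": -12.5,"rx": 0,"ry": 0,"rz": 0},
])

```text
clock: 21.58
tcp_pos: [0.6432, 0.0015, 0.1027]
orientation: [0.059, 3.141, 0.001]
contact_force: [-3.0, -0.4, 6.6]
grip_width: 0.017
gripper_force: 45.7
```

```bash
python3 st.py
```

```text
21.58 [643.2   1.5 102.7] ydeg 87.8 tilt [0. 0.] w 17.0 [-3.  -0.4  6.6]
21.63 [643.2   1.5 102.7] ydeg 87.8 tilt [0. 0.] w 17.5 [-3.1  1.1  6.4]
21.68 [643.2   1.5 102.7] ydeg 87.8 tilt [0. 0.] w 17.4 [-2.2  1.7  6.1]
```

Placed on plate 3. On to pump C (turn −58°).

>>> send_rows([
  {"dx": 0,"dy": 0,"dz": 0,"rx": 0,"ry": 0,"rz": 0},
  {"dx": 0,"dy": 0,"dz": 0,"rx": 0,"ry": 0,"rz": 0},
  {"dx": 0,"dy": 0,"dz": 5,"rx": 0,"ry": 0,"rz": 0},
  {"dx": 0,"dy": 0,"dz": 30,"rx": 0,"ry": 0,"rz": 0},
  {"dx": 0,"dy": 0,"dz": 65,"rx": 0,"ry": 0,"rz": 0},
], jaw=45)

```text
clock: 22.1
tcp_pos: [0.6408, 0.0011, 0.1647]
orientation: [-0.059, -3.134, 0.002]
contact_force: [0.9, 0.3, 0.7]
grip_width: 0.0449
gripper_force: 0.0
```

>>> send_rows([
  {"dx": 0,"dy": 0,"dz": 35,"rx": 0,"ry": 0,"rz": 0},
  {"dx": -14,"dy": 20,"dz": 50,"rx": 0,"ry": 0,"rz": -5},
  {"dx": -32,"dy": 48,"dz": 50,"rx": 0,"ry": 0,"rz": -10},
  {"dx": -52,"dy": 77,"dz": 50,"rx": 0,"ry": 0,"rz": -16},
  {"dx": -72,"dy": 106,"dz": 50,"rx": 0,"ry": 0,"rz": -22},
])

```text
clock: 22.52
tcp_pos: [0.5706, 0.1078, 0.2177]
orientation: [0.667, 3.069, 0.001]
contact_force: [0.8, 0.9, 0.1]
grip_width: 0.0451
gripper_force: 0.0
```

>>> send_rows([
  {"dx": -20,"dy": 30,"dz": 0,"rx": 0,"ry": 0,"rz": -6},
  {"dx": -40,"dy": 60,"dz": 0,"rx": 0,"ry": 0,"rz": -12},
  {"dx": -60,"dy": 90,"dz": 0,"rx": 0,"ry": 0,"rz": -18},
  {"dx": -80,"dy": 120,"dz": 0,"rx": 0,"ry": 0,"rz": -24},
  {"dx": -100,"dy": 150,"dz": 0,"rx": 0,"ry": 0,"rz": -30},
])

```text
clock: 22.93
tcp_pos: [0.4701, 0.2583, 0.2174]
orientation: [1.438, 2.793, 0.001]
contact_force: [0.5, 1.0, -0.7]
grip_width: 0.045
gripper_force: 0.0
```

>>> send_rows([
  {"dx": -20,"dy": 30,"dz": 0,"rx": 0,"ry": 0,"rz": -6},
  {"dx": -42,"dy": 60,"dz": 0,"rx": 0,"ry": 0,"rz": -6},
  {"dx": -62,"dy": 90,"dz": -10,"rx": 0,"ry": 0,"rz": -6},
  {"dx": -62,"dy": 90,"dz": -40,"rx": 0,"ry": 0,"rz": -6},
  {"dx": -62,"dy": 90,"dz": -60,"rx": 0,"ry": 0,"rz": -6},
])

```text
clock: 23.35
tcp_pos: [0.407, 0.3501, 0.1561]
orientation: [-1.566, -2.722, -0.002]
contact_force: [0.0, -0.5, -0.4]
grip_width: 0.0452
gripper_force: 0.0
```

>>> send_rows([
  {"dx": 0,"dy": 0,"dz": 0,"rx": 0,"ry": 0,"rz": 0},
  {"dx": 0,"dy": 0,"dz": 0,"rx": 0,"ry": 0,"rz": 0},
  {"dx": 0,"dy": 0,"dz": 0,"rx": 0,"ry": 0,"rz": 0},
])

```text
clock: 23.6
tcp_pos: [0.4101, 0.3471, 0.1582]
orientation: [1.576, 2.717, 0.002]
contact_force: [1.1, -0.4, 0.3]
grip_width: 0.0452
gripper_force: 0.0
```

```bash
python3 -c "
from pump import *
pumps(save='w6',win=(.33,.60,.17,.42))
f=grab('top');p=cloud(f)
for y in(-.063,.001):
  q=p[(p[...,2]>.113)&(p[...,2]<.135)&(abs(p[...,0]-.63)<.07)&(abs(p[...,1]-y)<.03)];print('placed',len(q),q.mean(0),q.max(0),q.min(0))"; python3 st.py
```

```text
23.6 [410.1 347.1 158.2] [0.868 0.496]
pump px [260. 185.] n 1575 axis [409.2 348.1] spout deg 120.2 cost 0.02 ztop 89
pump px [409. 191.] n 222 axis [491.6 398.6] spout deg 52.4 cost 96.16 ztop 84
pump px [350. 270.] n 522 axis [490.3 339. ] spout deg -20.9 cost 32.84 ztop 89
placed 84 [ 0.62592071 -0.06318351  0.11869267] [ 0.65062548 -0.05587304  0.12520186] [ 0.58771894 -0.07160887  0.11320394]
placed 81 [0.62854964 0.00115507 0.11903821] [0.65359831 0.00820676 0.12558845] [ 0.59399272 -0.00737873  0.11332767]
23.7 [410.3 347.3 158.5] ydeg 29.8 tilt [0.1 0.1] w 45.0 [ 0.4 -0.1  0.2]
23.75 [410.1 347.3 158.4] ydeg 29.8 tilt [0.1 0.1] w 45.4 [-0.3  0.6  0. ]
23.8 [410.  347.4 158.2] ydeg 29.8 tilt [0.1 0.1] w 45.2 [ 0.   0.  -0.3]
```

>>> send_rows([
  {"dx": -0.5,"dy": 0.5,"dz": -30,"rx": 0,"ry": 0,"rz": 0},
  {"dx": -0.5,"dy": 0.5,"dz": -60,"rx": 0,"ry": 0,"rz": 0},
  {"dx": -0.5,"dy": 0.5,"dz": -80,"rx": 0,"ry": 0,"rz": 0},
  {"dx": -0.5,"dy": 0.5,"dz": -89,"rx": 0,"ry": 0,"rz": 0},
  {"dx": -0.5,"dy": 0.5,"dz": -89,"rx": 0,"ry": 0,"rz": 0},
])

```text
clock: 24.22
tcp_pos: [0.408, 0.3468, 0.0667]
orientation: [-1.575, -2.718, 0.004]
contact_force: [0.5, 0.7, 0.2]
grip_width: 0.0451
gripper_force: 0.0
```

>>> send_rows([
  {"dx": 0,"dy": 0,"dz": 0,"rx": 0,"ry": 0,"rz": 0},
  {"dx": 0,"dy": 0,"dz": 0,"rx": 0,"ry": 0,"rz": 0},
  {"dx": 0,"dy": 0,"dz": 0,"rx": 0,"ry": 0,"rz": 0},
  {"dx": 0,"dy": 0,"dz": 0,"rx": 0,"ry": 0,"rz": 0},
], jaw=8)

```text
clock: 24.55
tcp_pos: [0.4098, 0.3485, 0.0696]
orientation: [1.575, 2.718, 0.005]
contact_force: [0.2, -0.4, 5.7]
grip_width: 0.0174
gripper_force: 44.9
```

>>> send_rows([
  {"dx": 0,"dy": 0,"dz": 10,"rx": 0,"ry": 0,"rz": 0},
  {"dx": 0,"dy": 0,"dz": 40,"rx": 0,"ry": 0,"rz": 0},
  {"dx": 0,"dy": 0,"dz": 80,"rx": 0,"ry": 0,"rz": 0},
  {"dx": 0,"dy": 0,"dz": 115,"rx": 0,"ry": 0,"rz": 0},
  {"dx": 0,"dy": 0,"dz": 130,"rx": 0,"ry": 0,"rz": 0},
])

```text
clock: 24.97
tcp_pos: [0.41, 0.3484, 0.2029]
orientation: [1.575, 2.717, 0.009]
contact_force: [1.4, 0.7, -2.8]
grip_width: 0.0175
gripper_force: 44.6
```

>>> send_rows([
  {"dx": 14,"dy": -16,"dz": 0,"rx": 0,"ry": 0,"rz": 4},
  {"dx": 30,"dy": -36,"dz": 0,"rx": 0,"ry": 0,"rz": 8},
  {"dx": 46,"dy": -56,"dz": 0,"rx": 0,"ry": 0,"rz": 12},
  {"dx": 63,"dy": -76,"dz": 0,"rx": 0,"ry": 0,"rz": 16},
  {"dx": 80,"dy": -96,"dz": 0,"rx": 0,"ry": 0,"rz": 20},
])

```text
clock: 25.38
tcp_pos: [0.4885, 0.2504, 0.1985]
orientation: [-1.073, -2.952, 0.0]
contact_force: [0.6, 0.1, -3.0]
grip_width: 0.0174
gripper_force: 44.5
```

>>> send_rows([
  {"dx": 17,"dy": -20,"dz": 0,"rx": 0,"ry": 0,"rz": 4},
  {"dx": 34,"dy": -40,"dz": 0,"rx": 0,"ry": 0,"rz": 8},
  {"dx": 51,"dy": -60,"dz": 0,"rx": 0,"ry": 0,"rz": 12},
  {"dx": 68,"dy": -80,"dz": 0,"rx": 0,"ry": 0,"rz": 16},
  {"dx": 84,"dy": -100,"dz": 0,"rx": 0,"ry": 0,"rz": 20},
])

```text
clock: 25.8
tcp_pos: [0.5727, 0.1503, 0.1984]
orientation: [-0.545, -3.093, 0.0]
contact_force: [0.6, 0.7, -1.8]
grip_width: 0.0174
gripper_force: 44.4
```

>>> send_rows([
  {"dx": 17,"dy": -20,"dz": 0,"rx": 0,"ry": 0,"rz": 4},
  {"dx": 34,"dy": -40,"dz": 0,"rx": 0,"ry": 0,"rz": 8},
  {"dx": 51,"dy": -60,"dz": 0,"rx": 0,"ry": 0,"rz": 12},
  {"dx": 65,"dy": -78,"dz": 0,"rx": 0,"ry": 0,"rz": 16},
  {"dx": 71,"dy": -86,"dz": 0,"rx": 0,"ry": 0,"rz": 18},
])

```text
clock: 26.22
tcp_pos: [0.6447, 0.0614, 0.1986]
orientation: [0.06, 3.14, -0.004]
contact_force: [0.3, 0.1, -2.4]
grip_width: 0.0178
gripper_force: 44.5
```

>>> send_rows([
  {"dx": 0,"dy": 0,"dz": 0,"rx": 0,"ry": 0,"rz": 0},
  {"dx": 0,"dy": 0,"dz": -25,"rx": 0,"ry": 0,"rz": 0},
  {"dx": 0,"dy": 0,"dz": -50,"rx": 0,"ry": 0,"rz": 0},
  {"dx": 0,"dy": 0,"dz": -75,"rx": 0,"ry": 0,"rz": 0},
  {"dx": 0,"dy": 0,"dz": -82,"rx": 0,"ry": 0,"rz": 0},
])

```text
clock: 26.63
tcp_pos: [0.64, 0.0669, 0.1123]
orientation: [-0.058, -3.134, 0.001]
contact_force: [-0.5, 0.3, -3.6]
grip_width: 0.0173
gripper_force: 44.3
```

>>> send_rows([
  {"dx": 0,"dy": 0,"dz": 0,"rx": 0,"ry": 0,"rz": 0},
  {"dx": 0,"dy": 0,"dz": 0,"rx": 0,"ry": 0,"rz": 0},
  {"dx": 0,"dy": 0,"dz": 0,"rx": 0,"ry": 0,"rz": 0},
  {"dx": 0,"dy": 0,"dz": 0,"rx": 0,"ry": 0,"rz": 0},
  {"dx": 0,"dy": 0,"dz": 0,"rx": 0,"ry": 0,"rz": 0},
])

```text
clock: 27.05
tcp_pos: [0.6444, 0.0658, 0.1175]
orientation: [0.059, 3.139, 0.001]
contact_force: [-0.2, 0.8, -2.2]
grip_width: 0.0172
gripper_force: 44.4
```

```bash
python3 st.py
```

```text
27.05 [644.4  65.8 117.5] ydeg 87.8 tilt [0.1 0. ] w 17.2 [-0.2  0.8 -2.2]
27.1 [644.2  65.8 117.2] ydeg 87.8 tilt [0.1 0. ] w 17.2 [-0.1 -1.  -2.7]
27.15 [644.   65.7 116.9] ydeg 87.8 tilt [0.1 0. ] w 17.4 [ 0.  -0.2 -2.1]
```

>>> send_rows([
  {"dx": 1.5,"dy": -0.5,"dz": -6,"rx": 0,"ry": 0,"rz": 0},
  {"dx": 1.5,"dy": -0.5,"dz": -10,"rx": 0,"ry": 0,"rz": 0},
  {"dx": 1.5,"dy": -0.5,"dz": -13,"rx": 0,"ry": 0,"rz": 0},
  {"dx": 1.5,"dy": -0.5,"dz": -14,"rx": 0,"ry": 0,"rz": 0},
  {"dx": 1.5,"dy": -0.5,"dz": -14,"rx": 0,"ry": 0,"rz": 0},
])

```text
clock: 27.57
tcp_pos: [0.6449, 0.065, 0.1026]
orientation: [-0.06, -3.14, -0.0]
contact_force: [-3.5, -0.2, 6.5]
grip_width: 0.0172
gripper_force: 45.7
```

```bash
python3 st.py
```

```text
27.57 [644.9  65.  102.6] ydeg 87.8 tilt [-0.  0.] w 17.2 [-3.5 -0.2  6.5]
27.62 [644.9  65.  102.6] ydeg 87.8 tilt [-0.  0.] w 17.2 [-3.4 -0.2  7.5]
27.67 [644.9  65.  102.6] ydeg 87.8 tilt [-0.  0.] w 17.3 [-4.1 -0.4  6.5]
```

Placed on plate 2. Last one is pump A (turn −30°).

>>> send_rows([
  {"dx": 0,"dy": 0,"dz": 0,"rx": 0,"ry": 0,"rz": 0},
  {"dx": 0,"dy": 0,"dz": 0,"rx": 0,"ry": 0,"rz": 0},
  {"dx": 0,"dy": 0,"dz": 5,"rx": 0,"ry": 0,"rz": 0},
  {"dx": 0,"dy": 0,"dz": 30,"rx": 0,"ry": 0,"rz": 0},
  {"dx": 0,"dy": 0,"dz": 65,"rx": 0,"ry": 0,"rz": 0},
], jaw=45)

```text
clock: 28.08
tcp_pos: [0.6429, 0.065, 0.1647]
orientation: [-0.059, -3.135, 0.002]
contact_force: [1.1, 0.4, 0.4]
grip_width: 0.0449
gripper_force: 0.0
```

>>> send_rows([
  {"dx": 0,"dy": 0,"dz": 35,"rx": 0,"ry": 0,"rz": 0},
  {"dx": -10,"dy": 20,"dz": 50,"rx": 0,"ry": 0,"rz": -3},
  {"dx": -24,"dy": 45,"dz": 50,"rx": 0,"ry": 0,"rz": -6},
  {"dx": -39,"dy": 72,"dz": 50,"rx": 0,"ry": 0,"rz": -9},
  {"dx": -54,"dy": 100,"dz": 50,"rx": 0,"ry": 0,"rz": -12},
])

```text
clock: 28.5
tcp_pos: [0.5909, 0.1656, 0.2179]
orientation: [0.393, 3.115, 0.001]
contact_force: [-0.7, 1.2, -0.0]
grip_width: 0.045
gripper_force: 0.0
```

>>> send_rows([
  {"dx": -16,"dy": 30,"dz": 0,"rx": 0,"ry": 0,"rz": -5},
  {"dx": -32,"dy": 60,"dz": 0,"rx": 0,"ry": 0,"rz": -10},
  {"dx": -48,"dy": 90,"dz": 0,"rx": 0,"ry": 0,"rz": -15},
  {"dx": -64,"dy": 120,"dz": 0,"rx": 0,"ry": 0,"rz": -18},
  {"dx": -80,"dy": 150,"dz": 0,"rx": 0,"ry": 0,"rz": -18},
])

```text
clock: 28.92
tcp_pos: [0.5102, 0.3166, 0.2173]
orientation: [0.875, 3.017, 0.001]
contact_force: [0.6, 0.4, 0.3]
grip_width: 0.045
gripper_force: 0.0
```

>>> send_rows([
  {"dx": -10,"dy": 16,"dz": -10,"rx": 0,"ry": 0,"rz": 0},
  {"dx": -10,"dy": 16,"dz": -35,"rx": 0,"ry": 0,"rz": 0},
  {"dx": -10,"dy": 16,"dz": -60,"rx": 0,"ry": 0,"rz": 0},
  {"dx": -10,"dy": 16,"dz": -60,"rx": 0,"ry": 0,"rz": 0},
  {"dx": -10,"dy": 16,"dz": -60,"rx": 0,"ry": 0,"rz": 0},
])

```text
clock: 29.33
tcp_pos: [0.5006, 0.3305, 0.1564]
orientation: [-0.87, -3.017, 0.004]
contact_force: [0.2, 0.4, 0.4]
grip_width: 0.0452
gripper_force: 0.0
```

```bash
python3 -c "
from pump import *
pumps(save='w7',win=(.44,.60,.25,.40))
f=grab('top');p=cloud(f)
for y in(-.063,.001,.065):
  q=p[(p[...,2]>.113)&(p[...,2]<.135)&(abs(p[...,0]-.63)<.07)&(abs(p[...,1]-y)<.03)];print('placed',len(q),q.mean(0),q.max(0),q.min(0))"; python3 st.py
```

```text
29.3333 [500.6 330.5 156.4] [0.533 0.846]
pump px [262. 220.] n 1363 axis [501.3 331.7] spout deg -32.9 cost 0.01 ztop 89
placed 85 [ 0.6249299  -0.06314254  0.11868891] [ 0.65092664 -0.05588011  0.12579179] [ 0.5879551  -0.07178159  0.11301121]
placed 84 [0.62775166 0.00120512 0.11885364] [0.65321908 0.00818663 0.12511282] [ 0.59317401 -0.00728765  0.11312341]
placed 82 [0.63273369 0.06491213 0.1182202 ] [0.65511007 0.07249742 0.12894392] [0.59666094 0.05686709 0.11313329]
29.43 [502.2 331.1 158.4] ydeg 57.8 tilt [0.1 0.1] w 45.0 [-0.1  0.3  0.4]
29.48 [502.4 331.3 158.7] ydeg 57.8 tilt [0.1 0.1] w 45.2 [-0.3  1.2  0.4]
29.53 [502.3 331.3 158.7] ydeg 57.8 tilt [0.1 0.1] w 44.9 [ 0.8  0.5 -0.2]
```

>>> send_rows([
  {"dx": -0.5,"dy": 0.5,"dz": -30,"rx": 0,"ry": 0,"rz": -0.5},
  {"dx": -0.5,"dy": 0.5,"dz": -60,"rx": 0,"ry": 0,"rz": -0.5},
  {"dx": -0.5,"dy": 0.5,"dz": -80,"rx": 0,"ry": 0,"rz": -0.5},
  {"dx": -0.5,"dy": 0.5,"dz": -89,"rx": 0,"ry": 0,"rz": -0.5},
  {"dx": -0.5,"dy": 0.5,"dz": -89,"rx": 0,"ry": 0,"rz": -0.5},
])

```text
clock: 29.95
tcp_pos: [0.5001, 0.3311, 0.0669]
orientation: [-0.883, -3.014, 0.003]
contact_force: [-0.3, -0.1, 0.2]
grip_width: 0.0453
gripper_force: 0.0
```

>>> send_rows([
  {"dx": 0,"dy": 0,"dz": 0,"rx": 0,"ry": 0,"rz": 0},
  {"dx": 0,"dy": 0,"dz": 0,"rx": 0,"ry": 0,"rz": 0},
  {"dx": 0,"dy": 0,"dz": 0,"rx": 0,"ry": 0,"rz": 0},
  {"dx": 0,"dy": 0,"dz": 0,"rx": 0,"ry": 0,"rz": 0},
], jaw=8)

```text
clock: 30.28
tcp_pos: [0.5017, 0.3321, 0.0698]
orientation: [0.883, 3.013, 0.004]
contact_force: [-1.1, -1.6, 6.4]
grip_width: 0.0172
gripper_force: 44.8
```

>>> send_rows([
  {"dx": 0,"dy": 0,"dz": 10,"rx": 0,"ry": 0,"rz": 0},
  {"dx": 0,"dy": 0,"dz": 40,"rx": 0,"ry": 0,"rz": 0},
  {"dx": 0,"dy": 0,"dz": 80,"rx": 0,"ry": 0,"rz": 0},
  {"dx": 0,"dy": 0,"dz": 115,"rx": 0,"ry": 0,"rz": 0},
  {"dx": 0,"dy": 0,"dz": 130,"rx": 0,"ry": 0,"rz": -6},
])

```text
clock: 30.7
tcp_pos: [0.5026, 0.3325, 0.2038]
orientation: [1.039, 2.961, 0.01]
contact_force: [1.2, -0.1, -1.9]
grip_width: 0.0173
gripper_force: 44.3
```

>>> send_rows([
  {"dx": 7,"dy": -10,"dz": 0,"rx": 0,"ry": 0,"rz": -7},
  {"dx": 14,"dy": -20,"dz": 0,"rx": 0,"ry": 0,"rz": -14},
  {"dx": 21,"dy": -30,"dz": 0,"rx": 0,"ry": 0,"rz": -21},
  {"dx": 28,"dy": -40,"dz": 0,"rx": 0,"ry": 0,"rz": -28},
  {"dx": 36,"dy": -50,"dz": 0,"rx": 0,"ry": 0,"rz": -35},
])

```text
clock: 31.12
tcp_pos: [0.5364, 0.2813, 0.1988]
orientation: [-1.89, -2.509, -0.001]
contact_force: [0.8, 0.6, -1.9]
grip_width: 0.0172
gripper_force: 44.2
```

>>> send_rows([
  {"dx": 7,"dy": -10,"dz": 0,"rx": 0,"ry": 0,"rz": -7},
  {"dx": 14,"dy": -20,"dz": 0,"rx": 0,"ry": 0,"rz": -14},
  {"dx": 21,"dy": -30,"dz": 0,"rx": 0,"ry": 0,"rz": -21},
  {"dx": 28,"dy": -40,"dz": 0,"rx": 0,"ry": 0,"rz": -28},
  {"dx": 36,"dy": -50,"dz": 0,"rx": 0,"ry": 0,"rz": -35},
])

```text
clock: 31.53
tcp_pos: [0.5724, 0.2314, 0.1987]
orientation: [-2.557, -1.824, -0.001]
contact_force: [0.3, -0.4, -1.3]
grip_width: 0.0171
gripper_force: 44.2
```

>>> send_rows([
  {"dx": 7,"dy": -10,"dz": 0,"rx": 0,"ry": 0,"rz": -7},
  {"dx": 14,"dy": -20,"dz": 0,"rx": 0,"ry": 0,"rz": -14},
  {"dx": 21,"dy": -30,"dz": 0,"rx": 0,"ry": 0,"rz": -21},
  {"dx": 28,"dy": -40,"dz": 0,"rx": 0,"ry": 0,"rz": -28},
  {"dx": 36,"dy": -50,"dz": 0,"rx": 0,"ry": 0,"rz": -35},
])

```text
clock: 31.95
tcp_pos: [0.6084, 0.1816, 0.1987]
orientation: [-2.987, -0.971, -0.0]
contact_force: [0.2, 0.6, -1.1]
grip_width: 0.0175
gripper_force: 44.2
```

>>> send_rows([
  {"dx": 7,"dy": -10,"dz": 0,"rx": 0,"ry": 0,"rz": -7},
  {"dx": 14,"dy": -20,"dz": 0,"rx": 0,"ry": 0,"rz": -14},
  {"dx": 21,"dy": -30,"dz": 0,"rx": 0,"ry": 0,"rz": -21},
  {"dx": 28,"dy": -40,"dz": 0,"rx": 0,"ry": 0,"rz": -28},
  {"dx": 36,"dy": -50,"dz": 0,"rx": 0,"ry": 0,"rz": -35},
])

```text
clock: 32.37
tcp_pos: [0.6445, 0.1318, 0.1986]
orientation: [-3.14, -0.028, 0.0]
contact_force: [0.0, -0.2, -1.7]
grip_width: 0.0176
gripper_force: 44.2
```

>>> send_rows([
  {"dx": 1,"dy": -2,"dz": 0,"rx": 0,"ry": 0,"rz": -3},
  {"dx": 1,"dy": -2,"dz": 0,"rx": 0,"ry": 0,"rz": -3},
  {"dx": 1,"dy": -2,"dz": 0,"rx": 0,"ry": 0,"rz": -3},
  {"dx": 1,"dy": -2,"dz": 0,"rx": 0,"ry": 0,"rz": -3},
  {"dx": 1,"dy": -2,"dz": 0,"rx": 0,"ry": 0,"rz": -3},
])

```text
clock: 32.78
tcp_pos: [0.6453, 0.1305, 0.1981]
orientation: [-3.14, 0.042, 0.0]
contact_force: [-0.6, -0.0, -2.0]
grip_width: 0.0171
gripper_force: 44.3
```

```bash
python3 st.py
```

```text
32.78 [645.3 130.5 198.1] ydeg -91.5 tilt [-0.   0.1] w 17.1 [-0.6 -0.  -2. ]
32.83 [645.3 130.4 198.1] ydeg -91.5 tilt [-0.  0.] w 17.1 [-0.3  0.2 -1.9]
32.88 [645.4 130.3 198.1] ydeg -91.6 tilt [-0.  0.] w 17.5 [-0.   0.3 -1.2]
```

>>> send_rows([
  {"dx": 1.5,"dy": -1,"dz": -25,"rx": 0,"ry": 0,"rz": -0.4},
  {"dx": 1.5,"dy": -1,"dz": -50,"rx": 0,"ry": 0,"rz": -0.4},
  {"dx": 1.5,"dy": -1,"dz": -72,"rx": 0,"ry": 0,"rz": -0.4},
  {"dx": 1.5,"dy": -1,"dz": -83,"rx": 0,"ry": 0,"rz": -0.4},
  {"dx": 1.5,"dy": -1,"dz": -83,"rx": 0,"ry": 0,"rz": -0.4},
])

```text
clock: 33.3
tcp_pos: [0.6453, 0.129, 0.1124]
orientation: [3.14, -0.055, -0.007]
contact_force: [-0.3, 0.9, -1.9]
grip_width: 0.0172
gripper_force: 44.3
```

>>> send_rows([
  {"dx": 0,"dy": 0,"dz": 0,"rx": 0,"ry": 0,"rz": 0},
  {"dx": 0,"dy": 0,"dz": 0,"rx": 0,"ry": 0,"rz": 0},
  {"dx": 0,"dy": 0,"dz": 0,"rx": 0,"ry": 0,"rz": 0},
  {"dx": 0,"dy": 0,"dz": 0,"rx": 0,"ry": 0,"rz": 0},
  {"dx": 0,"dy": 0,"dz": 0,"rx": 0,"ry": 0,"rz": 0},
])

```text
clock: 33.72
tcp_pos: [0.6475, 0.1287, 0.1159]
orientation: [-3.141, 0.056, -0.002]
contact_force: [0.7, 0.6, -2.5]
grip_width: 0.0174
gripper_force: 44.3
```

```bash
python3 st.py
```

```text
33.72 [647.5 128.7 115.9] ydeg -92.1 tilt [0.1 0. ] w 17.4 [ 0.7  0.6 -2.5]
33.77 [647.4 128.7 115.6] ydeg -92.1 tilt [0.1 0. ] w 17.0 [ 0.5  0.2 -1.4]
33.82 [647.3 128.7 115.4] ydeg -92.1 tilt [0. 0.] w 17.2 [-0.4  0.6 -1.9]
```

>>> send_rows([
  {"dx": 0,"dy": 0.5,"dz": -5,"rx": 0,"ry": 0,"rz": 0},
  {"dx": 0,"dy": 0.5,"dz": -9,"rx": 0,"ry": 0,"rz": 0},
  {"dx": 0,"dy": 0.5,"dz": -12,"rx": 0,"ry": 0,"rz": 0},
  {"dx": 0,"dy": 0.5,"dz": -12.8,"rx": 0,"ry": 0,"rz": 0},
  {"dx": 0,"dy": 0.5,"dz": -12.8,"rx": 0,"ry": 0,"rz": 0},
])

```text
clock: 34.23
tcp_pos: [0.647, 0.1294, 0.1028]
orientation: [-3.14, 0.056, 0.001]
contact_force: [-3.4, 0.2, 7.9]
grip_width: 0.0173
gripper_force: 45.4
```

```bash
python3 st.py
```

```text
34.23 [647.  129.4 102.8] ydeg -92.1 tilt [-0.   0.1] w 17.3 [-3.4  0.2  7.9]
34.28 [647.  129.4 102.8] ydeg -92.1 tilt [-0.   0.1] w 17.2 [-3.6  1.7  8.2]
34.33 [647.  129.4 102.8] ydeg -92.1 tilt [-0.   0.1] w 17.5 [-3.7  0.3  8.5]
```

>>> send_rows([
  {"dx": 0,"dy": 0,"dz": 0,"rx": 0,"ry": 0,"rz": 0},
  {"dx": 0,"dy": 0,"dz": 0,"rx": 0,"ry": 0,"rz": 0},
  {"dx": 0,"dy": 0,"dz": 5,"rx": 0,"ry": 0,"rz": 0},
  {"dx": 0,"dy": 0,"dz": 30,"rx": 0,"ry": 0,"rz": 0},
  {"dx": 0,"dy": 0,"dz": 65,"rx": 0,"ry": 0,"rz": 0},
], jaw=45)

```text
clock: 34.75
tcp_pos: [0.6451, 0.1292, 0.1652]
orientation: [3.139, -0.057, -0.009]
contact_force: [-0.2, 1.2, 0.3]
grip_width: 0.045
gripper_force: 0.0
```

>>> send_rows([
  {"dx": 0,"dy": -5,"dz": 35,"rx": 0,"ry": 0,"rz": 0},
  {"dx": -10,"dy": -30,"dz": 65,"rx": 0,"ry": 0,"rz": 0},
  {"dx": -20,"dy": -60,"dz": 90,"rx": 0,"ry": 0,"rz": 0},
  {"dx": -30,"dy": -80,"dz": 120,"rx": 0,"ry": 0,"rz": 0},
  {"dx": -40,"dy": -95,"dz": 150,"rx": 0,"ry": 0,"rz": 0},
], jaw=0)

```text
clock: 35.17
tcp_pos: [0.606, 0.0309, 0.3187]
orientation: [3.14, -0.062, -0.0]
contact_force: [1.2, 0.9, 0.3]
grip_width: -0.0001
gripper_force: 0.0
```

>>> send_rows([
  {"dx": -30,"dy": 0,"dz": 20,"rx": 0,"ry": 0,"rz": 0},
  {"dx": -60,"dy": 0,"dz": 20,"rx": 0,"ry": 0,"rz": 0},
  {"dx": -60,"dy": 0,"dz": 20,"rx": 0,"ry": 0,"rz": 0},
  {"dx": -60,"dy": 0,"dz": 20,"rx": 0,"ry": 0,"rz": 0},
])

```text
clock: 35.5
tcp_pos: [0.5462, 0.0347, 0.3374]
orientation: [-3.138, 0.055, -0.0]
contact_force: [-0.4, 0.8, -0.1]
grip_width: -0.0002
gripper_force: 0.0
```

```bash
python3 -c "
from pump import *
f,p=pumps(save='w8',zb=35,win=(.55,.75,-.1,.18))
q=p[(abs(p[...,2]-.046)<.006)&(p[...,0]<.58)&(p[...,0]>.48)&(abs(p[...,1]-.03)<.035)];print('tab',len(q),cv2.minAreaRect(q[:,:2].astype(np.float32)*1000) if len(q) else '')
f=grab('top');p=cloud(f)
for y in(-.063,.001,.065,.129):
  q=p[(p[...,2]>.113)&(p[...,2]<.135)&(abs(p[...,0]-.63)<.07)&(abs(p[...,1]-y)<.03)];print('placed',len(q),q.mean(0),q.max(0),q.min(0))"; python3 st.py
```

```text
35.5 [546.2  34.7 337.4] [-0.035 -0.999]
pump px [230.  83.] n 735 axis [644.8  65.1] spout deg 176.6 cost 0.04 ztop 123
pump px [286.  84.] n 729 axis [642.5   1.9] spout deg 176.6 cost 0.04 ztop 123
pump px [344.  85.] n 750 axis [638.3 -62.2] spout deg 178.2 cost 0.05 ztop 122
pump px [172.  85.] n 733 axis [644.4 129.8] spout deg 177.3 cost 0.18 ztop 122
tab 157 ((537.3786010742188, 36.73765563964844), (43.18915939331055, 5.6308512687683105), 87.9985580444336)
placed 85 [ 0.62486422 -0.06307177  0.11866475] [ 0.65037815 -0.05586295  0.12508818] [ 0.58837175 -0.07168681  0.11343728]
35.6 [547.6  34.8 337.2] ydeg -92.0 tilt [0. 0.] w 0.1 [-1.6  0.2  0.2]
35.65 [547.8  34.5 337.1] ydeg -92.0 tilt [ 0. -0.] w 0.3 [ 0.3 -0.5  0.1]
35.7 [547.8  34.2 337. ] ydeg -92.0 tilt [ 0.  -0.1] w 0.1 [ 0.4 -0.4  0.5]<string>:7: RuntimeWarning: Mean of empty slice.
  ret = um.true_divide(
Traceback (most recent call last):
ValueError: zero-size array to reduction operation maximum which has no identity
```

View pics/w8.png

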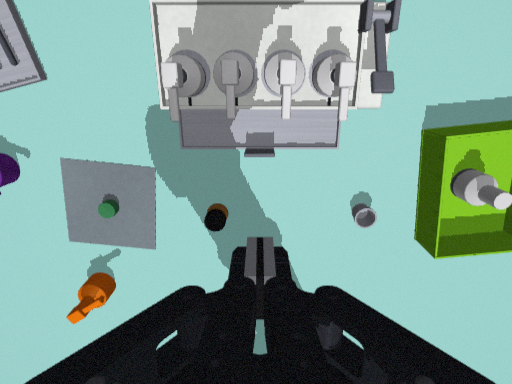

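All four pumps are upright on plates, with axes within 1–3 mm and spouts at 177–178° against 178°. The tray is home (tab moved 33 mm to its stop), the empty stands in the basket, and dish, jar and cup are undisturbed. Now the lever, with pad at (627,-112,92). I'll turn 90° so the gripper clears the pump on plate 4.

>>> send_rows([
  {"dx": 7,"dy": -15,"dz": -5,"rx": 0,"ry": 0,"rz": 7},
  {"dx": 14,"dy": -30,"dz": -10,"rx": 0,"ry": 0,"rz": 14},
  {"dx": 21,"dy": -45,"dz": -20,"rx": 0,"ry": 0,"rz": 21},
  {"dx": 28,"dy": -60,"dz": -30,"rx": 0,"ry": 0,"rz": 28},
  {"dx": 35,"dy": -75,"dz": -40,"rx": 0,"ry": 0,"rz": 35},
])

```text
clock: 36.12
tcp_pos: [0.5831, -0.0421, 0.2963]
orientation: [3.009, 0.899, -0.001]
contact_force: [-1.7, 0.0, 0.7]
grip_width: -0.0
gripper_force: 0.0
```

>>> send_rows([
  {"dx": 8,"dy": -15,"dz": -5,"rx": 0,"ry": 0,"rz": 7},
  {"dx": 16,"dy": -30,"dz": -10,"rx": 0,"ry": 0,"rz": 14},
  {"dx": 24,"dy": -45,"dz": -20,"rx": 0,"ry": 0,"rz": 21},
  {"dx": 32,"dy": -60,"dz": -30,"rx": 0,"ry": 0,"rz": 28},
  {"dx": 40,"dy": -76,"dz": -40,"rx": 0,"ry": 0,"rz": 35},
])

```text
clock: 36.53
tcp_pos: [0.623, -0.1182, 0.2558]
orientation: [-2.6, -1.762, 0.001]
contact_force: [-0.6, 0.6, -0.8]
grip_width: 0.0003
gripper_force: 0.0
```

>>> send_rows([
  {"dx": 0,"dy": 0,"dz": -20,"rx": 0,"ry": 0,"rz": 7},
  {"dx": 0,"dy": 0,"dz": -50,"rx": 0,"ry": 0,"rz": 14},
  {"dx": 0,"dy": 0,"dz": -80,"rx": 0,"ry": 0,"rz": 20},
  {"dx": 0,"dy": 0,"dz": -100,"rx": 0,"ry": 0,"rz": 20},
  {"dx": 0,"dy": 0,"dz": -110,"rx": 0,"ry": 0,"rz": 20},
])

```text
clock: 36.95
tcp_pos: [0.6207, -0.1173, 0.1432]
orientation: [-2.259, -2.177, 0.005]
contact_force: [-0.6, 0.2, -0.3]
grip_width: 0.0
gripper_force: 0.0
```

>>> send_rows([
  {"dx": 0,"dy": 0,"dz": 0,"rx": 0,"ry": 0,"rz": 0},
  {"dx": 0,"dy": 0,"dz": 0,"rx": 0,"ry": 0,"rz": 0},
  {"dx": 0,"dy": 0,"dz": 0,"rx": 0,"ry": 0,"rz": 0},
])

```text
clock: 37.2
tcp_pos: [0.6232, -0.1175, 0.1484]
orientation: [2.26, 2.179, 0.002]
contact_force: [0.8, -0.4, 0.4]
grip_width: -0.0001
gripper_force: 0.0
```

```bash
python3 st.py; python3 -c "
from h import *
f=grab('side');cv2.imwrite('pics/s1.png',cv2.resize(np.clip(f['frame'][120:280,200:420]*1.6,0,255).astype(np.uint8),None,fx=3.5,fy=3.5,interpolation=cv2.INTER_CUBIC))"
```

```text
37.2 [ 623.2 -117.5  148.4] ydeg -2.1 tilt [ 0.1 -0. ] w -0.1 [ 0.8 -0.4  0.4]
37.25 [ 623.3 -117.4  148.7] ydeg -2.1 tilt [ 0.1 -0. ] w -0.1 [-0.6  0.6 -0.6]
37.3 [ 623.2 -117.2  148.7] ydeg -2.1 tilt [ 0.1 -0. ] w 0.1 [-0.4  0.5 -0.1]
```

View pics/s1.png

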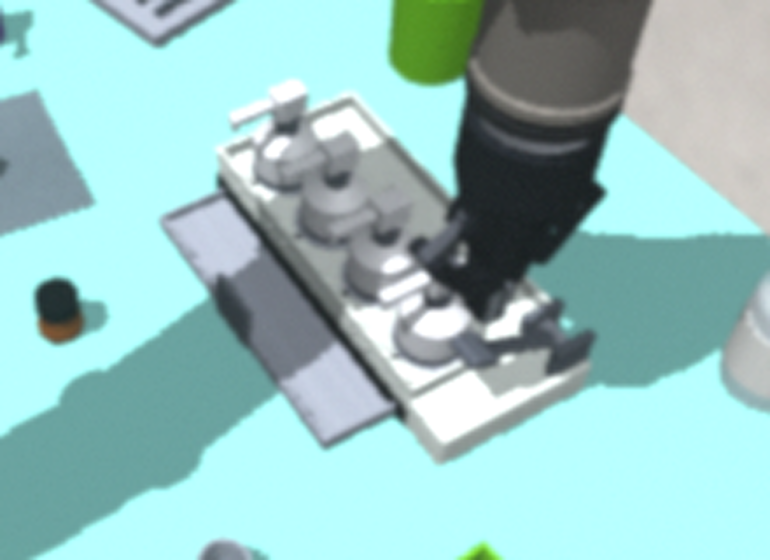

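Side crop: four pumps upright in line, with the fingers just above the lever pad. Pressing down.

>>> send_rows([
  {"dx": 0,"dy": 0,"dz": -15,"rx": 0,"ry": 0,"rz": 0},
  {"dx": 0,"dy": 0,"dz": -30,"rx": 0,"ry": 0,"rz": 0},
  {"dx": 0,"dy": 0,"dz": -42,"rx": 0,"ry": 0,"rz": 0},
  {"dx": 0,"dy": 0,"dz": -50,"rx": 0,"ry": 0,"rz": 0},
  {"dx": 0,"dy": 0,"dz": -55,"rx": 0,"ry": 0,"rz": 0},
])

```text
clock: 37.77
tcp_pos: [0.6216, -0.1169, 0.0919]
orientation: [-2.261, -2.18, 0.001]
contact_force: [-1.2, 0.2, 5.6]
grip_width: 0.0002
gripper_force: 1.9
```

>>> send_rows([
  {"dx": 0,"dy": 0,"dz": -5,"rx": 0,"ry": 0,"rz": 0},
  {"dx": 0,"dy": 0,"dz": -10,"rx": 0,"ry": 0,"rz": 0},
  {"dx": -1,"dy": 0,"dz": -15,"rx": 0,"ry": 0,"rz": 0},
  {"dx": -2,"dy": 0,"dz": -19,"rx": 0,"ry": 0,"rz": 0},
])

```text
clock: 38.1
tcp_pos: [0.6203, -0.1167, 0.0727]
orientation: [2.261, 2.181, 0.001]
contact_force: [0.5, -0.4, 0.4]
grip_width: 0.0
gripper_force: 0.0
```

>>> send_rows([
  {"dx": 0,"dy": 0,"dz": -3,"rx": 0,"ry": 0,"rz": 0},
  {"dx": 0,"dy": 0,"dz": -6,"rx": 0,"ry": 0,"rz": 0},
  {"dx": 0,"dy": 0,"dz": -6,"rx": 0,"ry": 0,"rz": 0},
])

```text
clock: 38.35
tcp_pos: [0.6201, -0.1168, 0.0673]
orientation: [-2.261, -2.181, -0.0]
contact_force: [-0.3, 0.2, 0.9]
grip_width: -0.0002
gripper_force: 0.2
```

```bash
python3 st.py
```

```text
38.35 [ 620.1 -116.8   67.3] ydeg -2.1 tilt [-0.  0.] w -0.2 [-0.3  0.2  0.9]
38.4 [ 620.2 -116.8   67.3] ydeg -2.1 tilt [0. 0.] w 0.1 [-0.8  0.2  2.1]
38.45 [ 620.2 -116.8   67.2] ydeg -2.1 tilt [0. 0.] w -0.1 [-0.8 -0.   3.2]
```

The lever snapped down (the force vanished). Rising straight up and moving clear for the final check.

>>> send_rows([
  {"dx": 0,"dy": 0,"dz": 20,"rx": 0,"ry": 0,"rz": 0},
  {"dx": 0,"dy": 0,"dz": 60,"rx": 0,"ry": 0,"rz": 0},
  {"dx": 0,"dy": 0,"dz": 100,"rx": 0,"ry": 0,"rz": 0},
  {"dx": 0,"dy": 0,"dz": 140,"rx": 0,"ry": 0,"rz": 0},
  {"dx": -30,"dy": -10,"dz": 165,"rx": 0,"ry": 0,"rz": 0},
])

```text
clock: 38.87
tcp_pos: [0.5959, -0.1243, 0.2362]
orientation: [2.25, 2.183, 0.009]
contact_force: [2.0, 0.5, 2.0]
grip_width: -0.0002
gripper_force: 0.0
```

>>> send_rows([
  {"dx": -30,"dy": -15,"dz": 20,"rx": 0,"ry": 0,"rz": 0},
  {"dx": -60,"dy": -30,"dz": 40,"rx": 0,"ry": 0,"rz": 0},
  {"dx": -90,"dy": -45,"dz": 60,"rx": 0,"ry": 0,"rz": 0},
  {"dx": -110,"dy": -60,"dz": 60,"rx": 0,"ry": 0,"rz": 0},
  {"dx": -130,"dy": -80,"dz": 60,"rx": 0,"ry": 0,"rz": 0},
])

```text
clock: 39.28
tcp_pos: [0.4595, -0.2071, 0.2933]
orientation: [2.259, 2.181, 0.005]
contact_force: [0.2, 0.1, -0.2]
grip_width: 0.0002
gripper_force: 0.0
```

>>> send_rows([
  {"dx": 0,"dy": -35,"dz": 0,"rx": 0,"ry": 0,"rz": 0},
  {"dx": 0,"dy": -70,"dz": 0,"rx": 0,"ry": 0,"rz": 0},
  {"dx": 0,"dy": -105,"dz": 0,"rx": 0,"ry": 0,"rz": 0},
  {"dx": 0,"dy": -105,"dz": 0,"rx": 0,"ry": 0,"rz": 0},
  {"dx": 0,"dy": -105,"dz": 0,"rx": 0,"ry": 0,"rz": 0},
])

```text
clock: 39.7
tcp_pos: [0.4591, -0.3143, 0.2922]
orientation: [2.266, 2.175, -0.002]
contact_force: [0.6, 0.9, 0.0]
grip_width: -0.0
gripper_force: 0.0
```

```bash
python3 - <<'E'
from pump import *
f=grab('top');p=cloud(f);z=p[...,2]
for y in(-.063,.001,.065,.129):
  q=p[(z>.113)&(z<.135)&(abs(p[...,0]-.63)<.07)&(abs(p[...,1]-y)<.03)];print('placed',len(q),*( (q.mean(0).round(3),q.max(0).round(3),q.min(0).round(3)) if len(q) else ()))
q=p[(z>.04)&(abs(p[...,0]-.625)<.02)&(abs(p[...,1]+.115)<.012)];print('pad z',len(q),np.median(q[:,2]) if len(q) else '')
q=p[(z>.04)&(z<.06)&(abs(p[...,0]-.53)<.03)&(abs(p[...,1]-.035)<.03)];print('tab',len(q),q.mean(0) if len(q) else '')
cv2.imwrite('pics/t9.png',cv2.resize(np.clip(f['frame'][90:250,120:400]*1.7,0,255).astype(np.uint8),None,fx=2.8,fy=2.8,interpolation=cv2.INTER_CUBIC))
E
python3 st.py
```

```text
placed 85 [ 0.626 -0.063  0.119] [ 0.651 -0.056  0.129] [ 0.588 -0.072  0.113]
placed 84 [0.628 0.001 0.119] [0.653 0.008 0.126] [ 0.591 -0.007  0.113]
placed 82 [0.632 0.065 0.119] [0.656 0.072 0.128] [0.596 0.057 0.113]
placed 78 [0.632 0.129 0.119] [0.654 0.137 0.125] [0.595 0.121 0.113]
pad z 74 0.05407720708706154
tab 32 [0.53609983 0.03455895 0.04748272]
39.75 [ 459.7 -312.4  291.9] ydeg -2.2 tilt [-0. -0.] w -0.1 [-0.1  0.3  0.9]
39.8 [ 460.2 -311.3  291.9] ydeg -2.1 tilt [-0.  0.] w 0.0 [ 0.1  0.4 -1.1]
39.85 [ 460.4 -310.7  291.9] ydeg -2.0 tilt [-0.  0.] w -0.0 [-0.7  0.3  0.5]
```

View pics/t9.png

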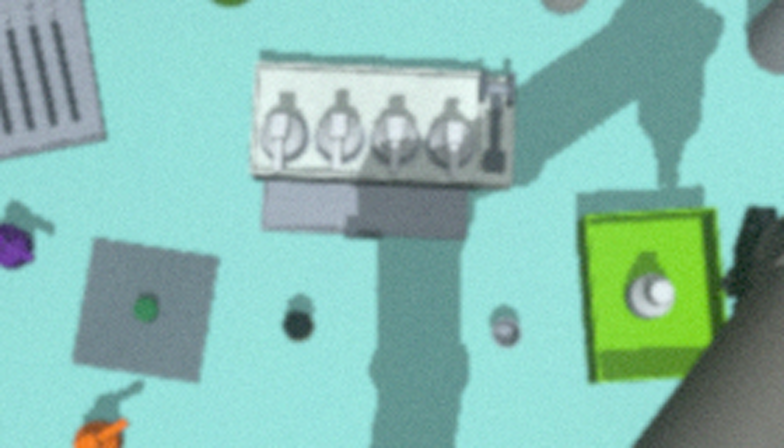

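The pad is at z 54 mm, so the lever is latched. All four pumps sit on their plates with spouts to the front, the tray is home, the empty is in the basket and the bystanders are unmoved. Handing in.

```bash
python3 -c "
from bench import r
print(r.hand_in())"
```

```text
the job is handed in; nothing more can be done
None
```

Handed in at about 40 s on the robot's clock: the one empty on the stand is in the basket, all four pumps stand on their own plates with spouts along the ticks, the tray is fully home, and the lever was pressed last and stayed down in the final check; no verdict came back.

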